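Level the wobbling condiment stand and put its top shelf back

ROBOT

A 6-joint arm with a two-finger parallel gripper is mounted at the origin on a cart in front of the work surface, level with it; the furniture and walls round the work are solid. World frame = base frame: x ahead of the robot, y to its left, z up, the work surface at z = 0. Lengths are in m, angles in rad, forces in N, time in s.
With the tool pointing down it reaches from about 0.425 to 0.95 m from the base axis. Payload 3.5 kg.
Tool frame: the origin (TCP) lies on the centre line of the jaws, within the pads' length; the fingertips stand 14 mm ahead of it and the grasp point (between the pads) lies 5 mm behind it (ctrl.finger_overhang is the distance from the TCP to the fingertips, in m); z points along the fingers, y is the line along which they close (so a half turn about z gives the same grasp; the last joint's range is limited). The gripper opens to 85 mm and grips with 20 to 120 N. Pads are 22 mm wide; open, the fingers measure 114 mm over their backs; the gripper's body (76 mm by 85 mm) begins 54 mm behind the grasp point. The pads swing forward as they close: fully open they stand 13 mm farther back than shut.
Start: joints at [-1.38, 0.286, 1.577, -0, 1.279, -0.15], TCP at [0.226, -0.636, 0.245] pointing down, gripper open.
Joint ranges: [-2.77, 2.77], [-0.9, 2.22], [0.21, 2.48], [-1.53, 4.67], [0.24, 2.81], [-2.84, 2.84]. Speed limits (rad/s): [2.79, 2.79, 3.14, 3.14, 3.14, 3.14].

INTERFACE

Orientations are given as a unit quaternion [x, y, z, w].
In Python, from plant import ctrl gives the robot as it stands.
- The arm moves only by the tool send_rows, never from a script. Its argument "moves" is text: rows parted by semicolons, each of 7 numbers parted by spaces: the turn, a rotation vector about the tool's x, y, z in units of 360 degrees (1.0 is 360 degrees), then the shift along the tool's x, y, z in units of 20 cm (1.0 is 20 cm), then the gripper's target within -1 to 1 (fully open at 1, half-way at 0, shut at -1). A call has 1 to 12 rows; each row is the pose to reach, as a shift and turn from the pose commanded when the call began, along the tool's axes at that moment, turning the shorter way round; what a row does not reach only later rows make up. A row lasts 1/8 s, in which the tool goes at most 62.5 mm and 10.7 degrees, less where a joint would pass 70% of its speed; a pose out of reach is approached as far as the arm can. A call with a number of a shift or a turn outside -1 to 1 is refused whole. A call with a gripper value outside its range is refused whole. The fingers move at their own pace and stop on an object; "newtons" is the grip in N (left out, the last holds). Time passes only in rows, so rows that repeat a pose let the fingers close. It gives the time, the measured TCP pose, the force, the opening and the grip force at its end, in the units of the state.
- ctrl.get_state(): the state, without advancing time (a new reading comes with each control period).
- ctrl.read_camera(name): name is "side" or "top"; returns a dict with "image" (480x640x3 uint8, red, green, blue), "fovy" (degrees; the focal length in pixels is half the picture's height over the tangent of half this angle, whatever the lens; pixels are square), "cx", "cy" (the principal point, pixels), "distortion" ([k1, k2, p1, p2, k3] as OpenCV has them; the pictures are not rectified), "extrinsics" (4x4, takes a point from camera to world coordinates). Camera axes: x right, y up, looking along -z (the intrinsics and any distortion apply to the point x, -y, -z); pixel columns grow to the right and rows downward; lengths in m; the calibration is good to about 2 mm. A picture is of the moment at which its call begins. There is no depth.
- ctrl.sign_off(): hands the job in; it is judged then, once.
The state is a dict: "time": time; "qpos": joint angles; "dq": joint speeds; "joint_efforts": joint torques, N m; "eef_pos": TCP position; "tcp_rot": TCP orientation; "contact_force": force on the tool from outside, world axes, zero at the start; "wrist_torque": the same for the moment, N m; "opening": opening from 0.0 (shut) to 1.0 (fully open); "finger_force": force on a finger pad.
Only numpy, scipy, OpenCV 4.12 (cv2) and the standard library are available. Lean on these libraries where they do the work, as an engineer would, in place of code of your own. Each camera call takes 0.05 s, during which the arm holds its last target. There are 200 camera calls.

TASK

The two-tier condiment stand rocks on the worktop: screw its two levelling feet up or down by their hand wheels until the stand no longer wobbles, all four feet bear on the worktop and it stands level. Then lift the loose shelf by its handle and set it on the stand, so that all four corner holes drop over the posts and it lies fully down on their collars. Leave the stand where it is, and do not knock over or push aside the bottle, the bowl and the shaker.

Things in the scene. Friction and masses are not known exactly. Their poses are not given: they have to be found in the camera images.
- stand: Loose steel stand, 2 to 2.8 kg, 201 x 196 x 236 mm. Origin: midway between its four posts, level with the underside of its fixed feet. x points away from its hand wheels (to the robot's right), y away from the robot, z up along the posts. Posts at (+-60, +-75) mm, 15 mm thick.
- lower_tier (a point): Centre of the floor of the stand's fixed lower tier, a tray of 160 x 186 mm at z 133 to 149 mm in the stand's frame. Its edge (x = -80) overhangs towards the wheels, so a gripper's body cannot come straight down on a wheel: lean it 25 to 45 degrees, wrist outward from the stand's wheel side (to the robot's left).
- shelf_seat (a point): Where the loose shelf's underside rests, midway between the posts: z = 212 mm in the stand's frame, the tops of the posts' collars (23 mm wide). Above the collars the posts are 10 mm thick, with rounded tips up to 236 mm. Axes as the stand's.
- far_wheel_mid (a point): Centre of the black ribbed hand wheel of the levelling foot farther from the robot: 46 mm diameter, 22 mm tall, upright axis at (-98, 75) mm in the stand's frame, fixed to the foot's spindle. One turn moves foot and wheel 16 mm; clockwise from above screws the foot down (corner rises), anticlockwise draws it in. Stiff (0.1 N m), stays where left; travel +-9 mm about equal with the fixed feet.
- near_wheel_mid (a point): The same for the levelling foot nearer to the robot, at (-98, -75) mm in the stand's frame. Do not lean the wrist towards the back of the worktop at the wheels: bottles and then a wall stand there.
- screw_far_foot (a point): Underside centre of the pad (30 mm diameter, does not turn) of the far levelling foot, 63 mm below its wheel's centre. At z = 0 in the world it stands on the worktop; at z = 0 in the stand's frame it is level with the fixed feet.
- screw_near_foot (a point): The same for the near levelling foot.
- fixed_far_foot (a point): Underside centre of the fixed rubber foot below the far post on the other side, at (60, 75, 0) mm in the stand's frame. It is at z = 0 in the world when the foot stands on the worktop.
- fixed_near_foot (a point): The same for the near fixed foot, at (60, -75, 0) mm in the stand's frame.
- shelf_handle (a point): Middle of the handle bar of the loose steel shelf (0.3 to 0.5 kg, 160 x 186 mm, rim 19 mm high). The bar is 12 mm thick, runs 80 mm along this frame's y, 48 mm above the shelf's underside, 36 mm clear below. x runs along the 160 mm side, z up. Holes of 14 mm at (+-60, +-75) mm. Fits either way round; when seated this point is at (0, 0, 260) mm in the stand's frame.
- tall_bottle_mid (a point): Bystander: middle (half-way up) of a white squeeze bottle, 54 mm diameter, 198 mm tall, standing close in front of the shelf.
- bowl_mid (a point): Bystander: middle of a small beige sauce bowl, 76 mm diameter, 30 mm tall, on the robot's side of the stand.
- shaker_mid (a point): Bystander: middle of a salt shaker, 44 mm diameter, 90 mm tall, beside the near hand wheel.

How it is judged:
By the outcome, as a careful person would: the job done as asked, in the order asked, and still so for the second after the job is handed in, with the robot touching nothing.
It also fails if it takes over 72 s, if anything falls off the work surface, if the arm or the gripper's body presses on something with over 40 N, if the wrist force passes 120 N, or if a joint passes its speed limit or range.

## Working session

There is one attempt and no reset: what is moved stays moved. The work goes in short steps, Python scripts to look and compute and a tool call to move; the robot and the scene stay as the last step left them, time stands still between calls to the robot, and variables do not carry over. Pictures are saved under pics/ and viewed, at most 10 in all, crops included, and the job is handed in when it is done.

Besides the shell and the picture viewer there is one more tool, called after ">>>" by a JSON object that holds its "op" and its "data", one argument or row to a line. send_rows: Moves the arm, as the interface text tells. Its arguments: {"type":"object","properties":{"moves":{"type":"string"},"newtons":{"type":"number"}},"required":["moves"]}

```bash
mkdir -p pics; ls; cat > h.py <<'E'
import numpy as np, cv2
from scipy.spatial.transform import Rotation as R
from plant import ctrl
def cam(n):
    c=ctrl.read_camera(n); f=240/np.tan(np.radians(c['fovy'])/2)
    c['K']=np.array([[f,0,c['cx']],[0,f,c['cy']],[0,0,1.]]); c['D']=np.array(c['distortion'],float); c['E']=np.array(c['extrinsics']); return c
def ray(c,px):
    u=cv2.undistortPoints(np.array(px,float).reshape(-1,1,2),c['K'],c['D']).reshape(-1,2)
    d=np.c_[u[:,0],-u[:,1],-np.ones(len(u))]@c['E'][:3,:3].T
    return c['E'][:3,3],d
def onz(c,px,z):
    o,d=ray(c,px); return o+d*((z-o[2])/d[:,2])[:,None]
def proj(c,P):
    p=(np.array(P,float).reshape(-1,3)-c['E'][:3,3])@c['E'][:3,:3]; p=p*[1,-1,-1]
    return cv2.projectPoints(p,np.zeros(3),np.zeros(3),c['K'],c['D'])[0].reshape(-1,2)
def tri(c1,p1,c2,p2):
    o1,d1=ray(c1,p1);o2,d2=ray(c2,p2);out=[]
    for a,b in zip(d1,d2):
        a=a/np.linalg.norm(a);b=b/np.linalg.norm(b)
        s,t=np.linalg.lstsq(np.c_[a,-b],o2-o1,rcond=None)[0]
        out.append(np.r_[(o1+s*a+o2+t*b)/2,np.linalg.norm(o1+s*a-o2-t*b)])
    return np.array(out)
def save(c,name,box=None,k=1):
    im=c['image'][:,:,::-1]
    if box: x0,y0,x1,y1=box; im=im[y0:y1,x0:x1]
    cv2.imwrite('pics/'+name,cv2.resize(im,None,fx=k,fy=k,interpolation=cv2.INTER_CUBIC))
def rows(target_pos,target_R=None):
    "shift/turn units from current measured pose"
    s=ctrl.get_state(); R0=R.from_quat(s['tcp_rot'])
    sh=R0.inv().apply(np.array(target_pos)-s['eef_pos'])/0.2
    tu=(R0.inv()*target_R).as_rotvec()/(2*np.pi) if target_R is not None else np.zeros(3)
    return np.round(tu,4),np.round(sh,4)
E
python3 - <<'E'
from h import *
for n in('top','side'):
    c=cam(n); save(c,n+'0.png'); print(n,c['fovy'],c['cx'],c['cy'],c['D'],c['E'].round(3).tolist())
print({k:np.round(v,3) for k,v in ctrl.get_state().items()})
E
```

```text
pics
top 57.53520920558362 315.87086698210976 243.67783054084418 [-0.09161456  0.          0.          0.          0.        ] [[0.027, 0.999, -0.041, 0.481], [-1.0, 0.027, -0.016, -0.001], [-0.015, 0.042, 0.999, 1.141], [0.0, 0.0, 0.0, 1.0]]
side 56.290469770815925 317.54431004182413 235.08040925875468 [-0.07262041  0.          0.          0.          0.        ] [[-0.999, -0.027, 0.032, 0.568], [0.041, -0.423, 0.905, 0.784], [-0.01, 0.906, 0.424, 0.507], [0.0, 0.0, 0.0, 1.0]]
{'time': np.float64(0.1), 'qpos': array([-1.38 ,  0.287,  1.578, -0.   ,  1.279, -0.15 ]), 'dq': array([ 0.001, -0.003, -0.003, -0.001, -0.   , -0.   ]), 'joint_efforts': array([ 1.000e-03, -4.073e+01, -2.937e+01, -0.000e+00,  3.000e-03,
        0.000e+00]), 'eef_pos': array([ 0.226, -0.636,  0.244]), 'tcp_rot': array([ 0.986,  0.17 , -0.   , -0.001]), 'contact_force': array([-0.379, -0.146, -0.355]), 'wrist_torque': array([ 0.018,  0.014, -0.037]), 'finger_force': np.float64(0.0), 'opening': np.float64(1.002)}
```

View pics/top0.png

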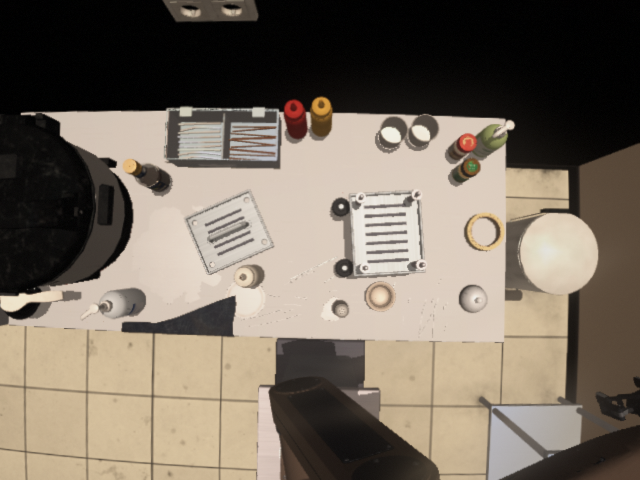

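View pics/side0.png

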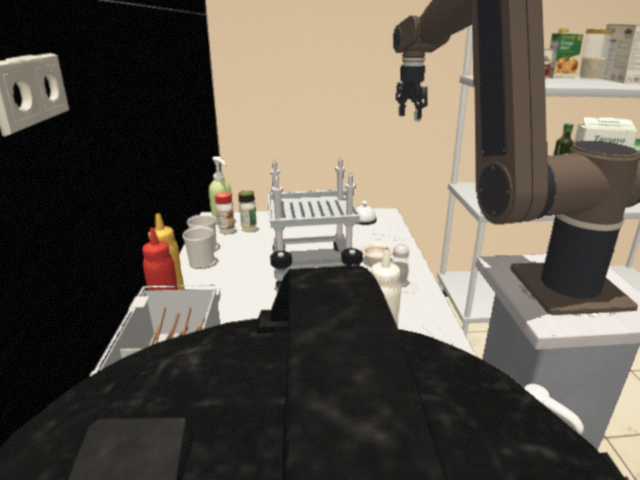

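The top view shows the stand at about (387,233) with wheels at (341,206) and (344,268), and the shelf at (229,232). The bottle is at (246,275), the bowl at (380,296) and the shaker at (341,309). The side view shows the wheels at (281,259) and (352,257) and the post tips at rows 160–178. Next I'll enlarge both.

```bash
python3 - <<'E'
from h import *
c=cam('top'); save(c,'t1.png',(325,180,435,290),5.4)
s=cam('side'); save(s,'s1.png',(255,150,370,275),4.8)
import pickle; pickle.dump((c,s),open('im0.pkl','wb'))
E
```

```text
(no output)
```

View pics/t1.png

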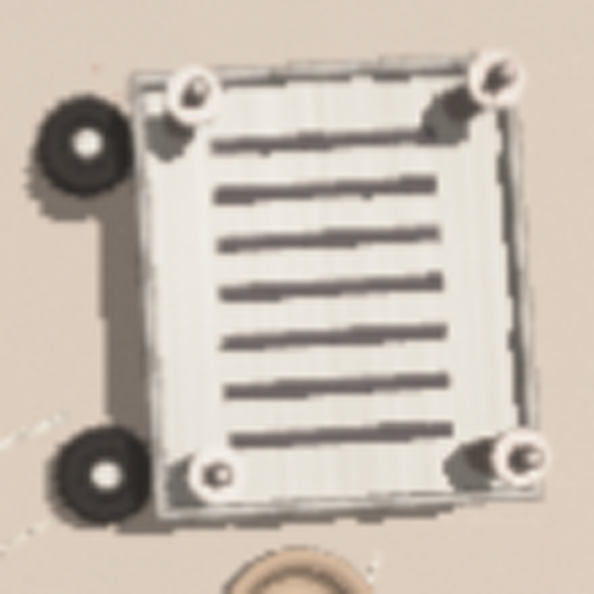

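View pics/s1.png

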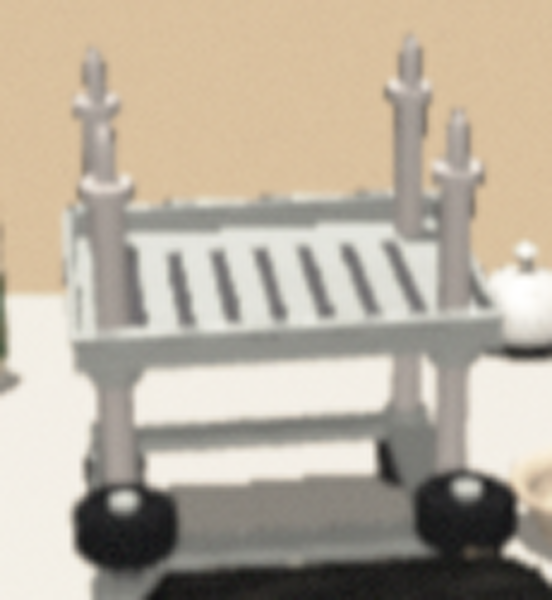

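In the top crop, the collars are at (192,98), (495,80), (212,476) and (520,458) crop px. In the side crop, collars are at (105,187) FL, (96,105) FR, (408,92) NR and (457,173) NL, and both wheels' black silhouettes are clear. I'll triangulate and fit.

```bash
cat > fit.py <<'E'
from h import *
def blobs(c,box,thr,amin,amax):
    x0,y0,x1,y1=box; im=c['image'][y0:y1,x0:x1].max(2)
    k=8; g=cv2.resize(im,None,fx=k,fy=k,interpolation=cv2.INTER_CUBIC)
    cs,_=cv2.findContours((g<thr).astype(np.uint8),cv2.RETR_EXTERNAL,cv2.CHAIN_APPROX_NONE)
    out=[]
    for q in cs:
        a=cv2.contourArea(q)/k/k
        if amin<a<amax:
            m=cv2.moments(q); b=cv2.boundingRect(q)
            out.append([(m['m10']/m['m00']+.5)/k-.5+x0,(m['m01']/m['m00']+.5)/k-.5+y0,a,b[2]/k,b[3]/k])
    return np.array(out)
def rigid(A,B):
    a=A.mean(0);b=B.mean(0);U,_,V=np.linalg.svd((A-a).T@(B-b))
    Q=V.T@np.diag([1,1,np.linalg.det(V.T@U.T)])@U.T
    return Q,b-Q@a
E
cat > m1.py <<'E'
from fit import *
import pickle; c,s=pickle.load(open('im0.pkl','rb'))
T=(np.array([[192,98],[495,80],[212,476],[520,458]])+.5)/5.4-.5+[325,180]
S=(np.array([[105,186],[96,104],[457,172],[408,92]])+.5)/4.8-.5+[255,150]
P=tri(c,T,s,S); print(P.round(4))
M=np.array([[-60,75,211],[60,75,211],[-60,-75,211],[60,-75,211]])/1e3
Q,t=rigid(M,P[:,:3]); print('Q',Q.round(4),'t',t.round(4),'res mm',((M@Q.T+t-P[:,:3])*1e3).round(1).tolist())
print('yaw',np.degrees(np.arctan2(Q[1,0],Q[0,0])),'tilt x,y axes z mm/m',(Q[2]*1e3).round(1))
bt=blobs(c,(325,180,355,290),60,20,200); bs=blobs(s,(262,240,365,272),50,60,600)
print(bt.round(2));print(bs.round(2))
bt=bt[np.argsort(bt[:,1])];bs=bs[np.argsort(bs[:,0])]
W=tri(c,bt[:,:2],s,bs[:2,:2]);print('wheels far,near',W.round(4)); print('stand frame',((W[:,:3]-t)@Q*1e3).round(1))
pred=np.array([[-98,75,63],[-98,-75,63]])/1e3@Q.T+t
print('pred px side',proj(s,pred).round(2),'top',proj(c,pred).round(2))
# side-row-only height, using horizontal location predicted
for i in (0,1):
    o,d=ray(s,bs[i,:2]); k=(pred[i,1]-o[1])/d[0,1]; print('z side-only',(o+k*d[0]).round(4),'pred',pred[i].round(4))
E
python3 m1.py
```

```text
[[ 0.6198 -0.0784  0.2098  0.0008]
 [ 0.6299 -0.1991  0.2092  0.0021]
 [ 0.4701 -0.0898  0.2084  0.001 ]
 [ 0.4805 -0.2119  0.2077  0.0007]]
Q [[ 0.0819  0.9966 -0.0089]
 [-0.9966  0.0818 -0.0064]
 [-0.0056  0.0094  0.9999]] t [ 0.552  -0.1435 -0.0022] res mm [[0.1, -0.4, 0.0], [-0.2, 0.7, -0.0], [0.3, -1.4, -0.0], [-0.3, 1.1, 0.0]]
yaw -85.30498430585394 tilt x,y axes z mm/m [ -5.6   9.4 999.9]
[[348.43 267.02  63.22  11.88  14.88]
 [342.49 207.87  77.58  16.5   15.38]]
[[281.06 260.66 223.12  20.    16.25]
 [340.86 264.42 534.68  76.62  22.38]]
wheels far,near [[ 6.159e-01 -4.750e-02  6.060e-02  2.000e-04]
 [ 4.787e-01 -6.820e-02  3.570e-02  1.840e-02]]
stand frame [[-90.7  72.2  61.7]
 [-81.3 -66.5  38.1]]
pred px side [[279.78 261.79]
 [350.75 257.61]] top [[339.52 206.87]
 [342.95 267.34]]
z side-only [ 0.6154 -0.0401  0.0646] pred [ 0.6181 -0.0401  0.062 ]
z side-only [ 0.4894 -0.0523  0.0449] pred [ 0.4686 -0.0523  0.0606]
```

```bash
cat > m2.py <<'E'
exec(open('m1.py').read().split("bt=blobs")[0])
for th in (75,90):
  bt=np.vstack([blobs(c,b,th,100,400) for b in((328,190,352,226),(330,252,356,288))])
  bs=np.vstack([blobs(s,b,th-15,100,400) for b in((266,244,296,272),(338,244,368,266))])
  print(th,bt.round(2).tolist(),bs.round(2).tolist())
  if len(bt)==2==len(bs):
    W=tri(c,bt[:,:2],s,bs[:,:2]);print('wheels',W.round(4),'stand frame',((W[:,:3]-t)@Q*1e3).round(1))
ht=(np.array([[88,143],[105,475]])+.5)/5.4-.5+[325,180]; hs=(np.array([[124,499],[466,488]])+.5)/4.8-.5+[255,150]
H=tri(c,ht,s,hs); print('hub',H.round(4),((H[:,:3]-t)@Q*1e3).round(1))
# shelf, bystanders
g=c['image'][180:290,170:300]; 
save(c,'t2.png',(175,180,285,300),5); save(s,'s2.png',(360,235,420,300),8)
E
python3 m2.py
```

```text
[[ 0.6198 -0.0784  0.2098  0.0008]
 [ 0.6299 -0.1991  0.2092  0.0021]
 [ 0.4701 -0.0898  0.2084  0.001 ]
 [ 0.4805 -0.2119  0.2077  0.0007]]
Q [[ 0.0819  0.9966 -0.0089]
 [-0.9966  0.0818 -0.0064]
 [-0.0056  0.0094  0.9999]] t [ 0.552  -0.1435 -0.0022] res mm [[0.1, -0.4, 0.0], [-0.2, 0.7, -0.0], [0.3, -1.4, -0.0], [-0.3, 1.1, 0.0]]
yaw -85.30498430585394 tilt x,y axes z mm/m [ -5.6   9.4 999.9]
75 [[340.5, 207.19, 234.55, 17.25, 17.88], [344.03, 267.64, 236.1, 17.25, 17.5]] [[281.08, 260.53, 242.5, 20.25, 17.62], [351.17, 257.84, 242.91, 20.62, 16.62]]
wheels [[ 6.163e-01 -4.240e-02  6.380e-02  1.800e-03]
 [ 4.677e-01 -5.510e-02  5.860e-02  5.000e-04]] stand frame [[-95.8  73.   64.8]
 [-95.3 -76.2  61. ]]
90 [[340.45, 207.21, 251.99, 17.88, 18.5], [343.99, 267.64, 253.84, 17.88, 18.12]] [[281.13, 260.43, 267.91, 21.0, 18.62], [351.1, 257.74, 265.93, 21.25, 17.12]]
wheels [[ 6.162e-01 -4.230e-02  6.410e-02  1.800e-03]
 [ 4.677e-01 -5.500e-02  5.890e-02  4.000e-04]] stand frame [[-95.9  72.9  65.1]
 [-95.4 -76.1  61.3]]
hub [[ 0.6169 -0.0427  0.08    0.0019]
 [ 0.4675 -0.0542  0.0747  0.0016]] [[-95.6  73.8  81. ]
 [-96.3 -76.1  77.1]]
```

View pics/t2.png

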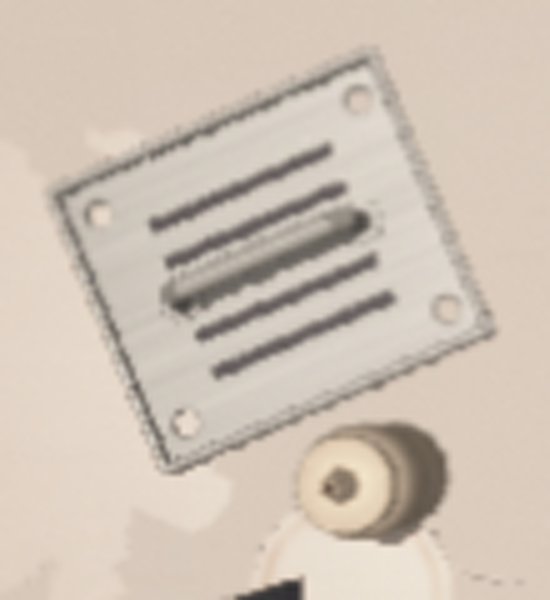

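The shelf is clear in the crop: holes at about (358,100), (99,214), (447,309) and (187,422), handle from (178,293) to (358,221), bottle just in front at (343,485). The stand fit puts the far wheel about 2 mm high (foot in) and the near wheel about 2 mm low (foot out). I'll go to the far wheel first, high and left, passing over the stand.

```bash
cat >> h.py <<'E'
SX=np.array([0.0819,-0.9966,0]); SX/=np.linalg.norm(SX); SY=np.array([-SX[1],SX[0],0])
def leanR(th,phi):
    "lean th deg, wrist azimuth turned phi deg (ccw from above) from straight outward"
    Z=R.from_euler('z',phi,degrees=True); sx=Z.apply(SX); sy=Z.apply(SY); t=np.radians(th)
    z=np.sin(t)*sx-np.cos(t)*np.array([0,0,1]); return R.from_matrix(np.c_[np.cross(sy,z),sy,z])
def goto(grasp,th,phi,back=0):
    "TCP for grasp point at given place (TCP 5 mm ahead of it), backed off along tool z"
    r=leanR(th,phi); p=np.array(grasp)+r.apply([0,0,.005-back]); return rows(p,r)
def fmt(x): return ' '.join('%.4f'%v for v in np.r_[x[0],x[1]])
E
python3 - <<'E'
from h import *; import pickle
c,s=pickle.load(open('im0.pkl','rb'))
for n,p,z in(('shaker',(341,308),.09),('bowl',(380,295),.03),('bottle',(243.5,276.5),.198)): print(n,onz(c,p,z).round(3))
print(fmt(rows([.226,-.62,.44])))
print(fmt(rows([.40,-.35,.42]))); print(fmt(goto([.6163,-.0424,.066],40,15,.25)), leanR(40,15).as_matrix().round(2))
E
```

```text
shaker [[ 0.371 -0.049  0.09 ]]
bowl [[ 0.401 -0.15   0.03 ]]
bottle [[0.444 0.169 0.198]]
0.0000 0.0000 0.0000 0.0285 -0.0751 -0.9777
0.0000 0.0000 0.0000 1.2997 -1.0565 -0.8759
-0.0873 -0.0871 -0.2393 2.8305 -2.9307 -0.0412 [[-0.26  0.94  0.22]
 [ 0.72  0.34 -0.61]
 [-0.64 -0.   -0.77]]
```

>>> {"op": "send_rows", "data": {
  "moves": "0 0 0 0 0 -0.3 0;0 0 0 0.1 -0.1 -0.6 0.4;0 0 0 0.3 -0.3 -0.88 0.4;0 0 0 0.5 -0.5 -0.88 0.4;0 0 0 0.75 -0.75 -0.88 0.4;0 0 0 1 -1 -0.88 0.4;0 0 0 1 -1 -0.88 0.4"
}}

```text
time: 1.08
eef_pos: [0.3483, -0.378, 0.4219]
tcp_rot: [0.985, 0.171, 0.0, 0.0]
contact_force: [0.7, -0.3, 0.4]
opening: 0.697
finger_force: 0.0
```

```bash
python3 - <<'E'
from h import *
s=ctrl.get_state(); print(s['eef_pos'].round(3),s['qpos'].round(2),s['time'],s['opening'])
r=leanR(0,15); print(fmt(rows([.5,0,.42],r))); print(fmt(rows([.55,.12,.40],leanR(20,15))))
E
```

```text
[ 0.348 -0.378  0.422] [-1.02 -0.16  1.73  0.    1.57  0.2 ] 1.075 0.6965356340563129
0.0002 0.0000 -0.2500 1.3507 -1.5241 0.0089
-0.0434 -0.0436 -0.2473 1.7881 -2.0050 0.1087
```

>>> {"op": "send_rows", "data": {
  "moves": "0 0 -0.03 0.2 -0.2 0 0.4;0 0 -0.06 0.4 -0.4 0 0.4;0 0 -0.09 0.6 -0.6 0 0.4;0 0 -0.12 0.8 -0.8 0 0.4;0 0 -0.15 1 -1 0 0.4;0 0 -0.18 1 -1 0 0.4;0 0 -0.21 1 -1 0 0.4;0 0 -0.25 1 -1 0 0.4;0 0 -0.25 1 -1 0 0.4"
}}

```text
time: 2.2
eef_pos: [0.4688, -0.1253, 0.4211]
tcp_rot: [0.576, 0.818, -0.0, -0.0]
contact_force: [-0.0, -0.5, -0.3]
opening: 0.699
finger_force: 0.0
```

```bash
python3 - <<'E'
from h import *
s=ctrl.get_state(); print(s['eef_pos'].round(3),s['qpos'].round(2),s['time'],s['opening'])
print(fmt(rows([.57,.14,.36],leanR(20,15)))); print(fmt(goto([.6163,-.0424,.066],40,15,.18)))
E
```

```text
[ 0.469 -0.125  0.421] [-0.47 -0.22  1.79 -0.    1.58 -0.81] 2.2 0.6994472930810588
-0.0000 -0.0556 0.0001 1.0778 0.9237 0.3055
-0.0000 -0.1112 0.0001 0.7034 0.8343 1.1052
```

>>> {"op": "send_rows", "data": {
  "moves": "0 -0.02 0 0.25 0.25 0 0.4;0 -0.04 0 0.5 0.5 0 0.4;0 -0.06 0 0.75 0.7 0.05 0.4;0 -0.08 0 0.9 0.83 0.2 0.4;0 -0.1 0 0.9 0.83 0.45 0.4;0 -0.111 0 0.8 0.83 0.7 0.4;0 -0.111 0 0.75 0.83 0.9 0.4;0 -0.111 0 0.703 0.834 1 0.4;0 -0.111 0 0.703 0.834 1 0.4;0 -0.111 0 0.703 0.834 1 0.4"
}}

```text
time: 3.45
eef_pos: [0.5804, 0.0628, 0.2239]
tcp_rot: [0.543, 0.767, -0.196, 0.28]
contact_force: [0.3, -0.4, -0.1]
opening: 0.698
finger_force: 0.0
```

```bash
python3 - <<'E'
from h import *
s=ctrl.get_state(); print(s['eef_pos'].round(3),s['qpos'].round(2),s['time'],s['opening'])
print(fmt(goto([.6163,-.0424,.066],40,15,.08)));print(fmt(goto([.6163,-.0424,.066],40,15,.0)))
E
```

```text
[0.58  0.063 0.224] [ 0.19  0.13  1.91 -0.78  1.12  0.21] 3.45 0.6981780119278649
0.0001 0.0000 -0.0008 0.0817 -0.0094 0.5870
0.0001 0.0000 -0.0008 0.0818 -0.0097 0.9870
```

>>> {"op": "send_rows", "data": {
  "moves": "0 0 0 0.08 -0.01 0.2 0.4;0 0 0 0.082 -0.01 0.45 0.4;0 0 0 0.082 -0.01 0.74 0.4;0 0 0 0.082 -0.01 0.74 0.4"
}}

```text
time: 3.95
eef_pos: [0.6039, -0.0175, 0.0955]
tcp_rot: [0.543, 0.767, -0.199, 0.277]
contact_force: [-0.5, 0.5, 0.7]
opening: 0.699
finger_force: 0.0
```

```bash
python3 - <<'E'
from h import *
a=cam('top');b=cam('side')
def cr(c,x,y,w,h,k): return cv2.resize(c['image'][y:y+h,x:x+w,::-1],None,fx=k,fy=k,interpolation=cv2.INTER_CUBIC)
cv2.imwrite('pics/w1.png',np.hstack([cr(a,300,170,80,110,5),cr(b,250,190,80,110,5)]))
s=ctrl.get_state(); print(fmt(goto([.6163,-.0424,.066],40,15,-.003)))
r=R.from_quat(s['tcp_rot']); print(s['eef_pos'],proj(a,s['eef_pos']+r.apply([0,0,.014])),proj(b,s['eef_pos']+r.apply([0,0,.014])))
E
```

```text
0.0000 0.0001 -0.0007 -0.0023 0.0022 0.2603
[ 0.6062137  -0.01552828  0.09944286] [[333.2320012  208.95904409]] [[283.27334964 253.83837434]]
```

View pics/w1.png

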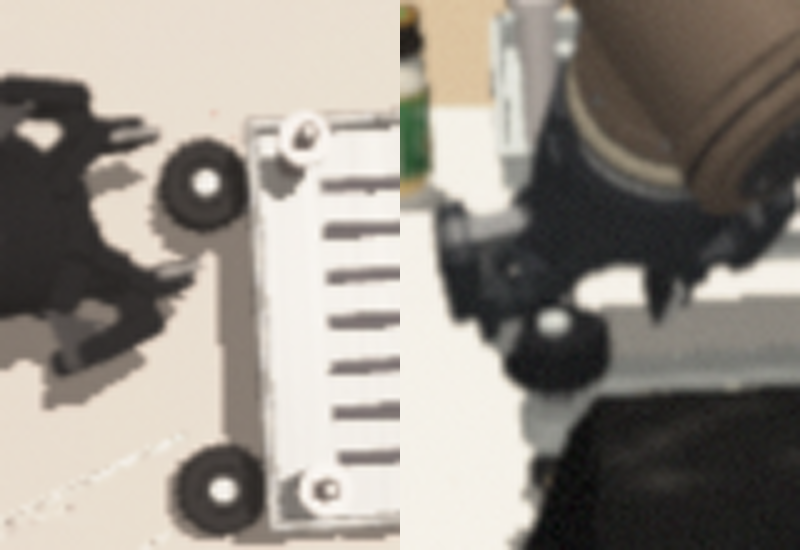

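Top crop: fingertips at (155,130) and (195,275), far wheel at (203,183). The jaws straddle it to within about 2 mm, with the clearance I wanted. Moving in and closing gently.

>>> {"op": "send_rows", "data": {
  "moves": "0 0 0 0 0.005 0.1 0.4;0 0 0 0 0.01 0.2 0.4;0 0 0 0 0.01 0.26 0.4;0 0 0 0 0.01 0.26 0.4;0 0 0 0 0.01 0.26 0.25",
  "newtons": 20
}}

```text
time: 4.68
eef_pos: [0.618, -0.0464, 0.0576]
tcp_rot: [0.542, 0.768, -0.197, 0.279]
contact_force: [-0.3, -0.0, 0.1]
opening: 0.623
finger_force: 0.0
```

>>> {"op": "send_rows", "data": {
  "moves": "0 0 0 0 0 0 0.2;0 0 0 0 0 0 0.15"
}}

```text
time: 4.92
eef_pos: [0.6181, -0.0462, 0.058]
tcp_rot: [0.542, 0.768, -0.197, 0.279]
contact_force: [-0.2, 0.1, 0.4]
opening: 0.575
finger_force: 0.0
```

>>> {"op": "send_rows", "data": {
  "moves": "0 0 0 0 0 0 0.12;0 0 0 0 0 0 0.1"
}}

```text
time: 5.18
eef_pos: [0.6184, -0.0461, 0.0579]
tcp_rot: [0.542, 0.768, -0.197, 0.28]
contact_force: [1.1, 0.8, 1.5]
opening: 0.554
finger_force: 0.6
```

>>> {"op": "send_rows", "data": {
  "moves": "0 0 0 0 0 0 0.05;0 0 0 0 0 0 0"
}}

```text
time: 5.42
eef_pos: [0.6188, -0.046, 0.0581]
tcp_rot: [0.542, 0.768, -0.196, 0.28]
contact_force: [1.0, 2.8, 1.8]
opening: 0.53
finger_force: 20.3
```

```bash
cat >> h.py <<'E'
def twist(axis,degs):
    "rows turning about a vertical axis (deg, ccw+ from above), screw pitch 16 mm/turn (cw lowers)"
    s=ctrl.get_state(); R0=R.from_quat(s['tcp_rot']); a=np.array([axis[0],axis[1],0])
    for d in degs:
        Z=R.from_euler('z',d,degrees=True); p=a+Z.apply(s['eef_pos']-a)+[0,0,.016*d/360]
        print(d,' '.join('%.4f'%v for v in np.r_[(R0.inv()*Z*R0).as_rotvec()/2/np.pi,R0.inv().apply(p-s['eef_pos'])/.2]))
def axis_here(d=.0042):
    s=ctrl.get_state(); z=R.from_quat(s['tcp_rot']).apply([0,0,1])[:2]; z/=np.linalg.norm(z); return np.array(s['eef_pos'][:2])-d*z
def show(*k):
    s=ctrl.get_state(); print({q:np.round(s[q],4).tolist() for q in k})
E
python3 - <<'E'
from h import *
print(axis_here()); twist(axis_here(),[-7.5,-15,-22.5,-30]); show('wrist_torque','contact_force')
E
```

```text
[ 0.61734831 -0.04201707]
-7.5 0.0134 -0.0000 0.0160 0.0012 -0.0027 0.0012
-15 0.0268 -0.0001 0.0319 0.0027 -0.0054 0.0021
-22.5 0.0402 -0.0001 0.0479 0.0044 -0.0080 0.0028
-30 0.0535 -0.0002 0.0639 0.0064 -0.0105 0.0033
{'wrist_torque': [0.4686, -0.2584, 0.3598], 'contact_force': [1.0357, 2.8187, 1.7624]}
```

>>> {"op": "send_rows", "data": {
  "moves": "0 0 0 0 0 0 -0.2;0 0 0 0 0 0 -0.2;0.0134 0 0.016 0.0012 -0.0027 0.0012 -0.2;0.0268 0 0.032 0.0027 -0.0054 0.0021 -0.2;0.0402 0 0.048 0.0044 -0.008 0.0028 -0.2;0.0535 0 0.0639 0.0064 -0.0105 0.0033 -0.2;0.0535 0 0.0639 0.0064 -0.0105 0.0033 -0.2",
  "newtons": 40
}}

```text
time: 6.3
eef_pos: [0.6166, -0.0462, 0.0565]
tcp_rot: [0.723, 0.601, -0.262, 0.218]
contact_force: [2.6, 6.1, 5.7]
opening: 0.525
finger_force: 41.0
```

```bash
python3 - <<'E'
from h import *
show('wrist_torque','contact_force','eef_pos','qpos'); print(axis_here()); twist(axis_here(),[-5,-10])
E
```

```text
{'wrist_torque': [0.5095, -0.2628, 0.0606], 'contact_force': [2.6373, 6.0515, 5.7434], 'eef_pos': [0.6166, -0.0462, 0.0565], 'qpos': [0.0021, 0.5242, 1.7518, -0.7622, 1.1513, 0.6119]}
[ 0.61741177 -0.04208283]
-5 0.0089 -0.0000 0.0107 0.0008 -0.0018 0.0008
-10 0.0178 -0.0000 0.0213 0.0017 -0.0036 0.0015
```

```bash
python3 - <<'E'
from h import *
twist(axis_here(),[10,20,30])
E
```

```text
10 -0.0178 0.0000 -0.0213 -0.0012 0.0036 -0.0019
20 -0.0356 0.0001 -0.0426 -0.0019 0.0072 -0.0042
30 -0.0535 0.0001 -0.0639 -0.0021 0.0105 -0.0069
```

>>> {"op": "send_rows", "data": {
  "moves": "0 0 0 0 0 0 0.2;0 0 0 0 0 0 0.4;0 0 0 0 0 0 0.4;-0.0178 0 -0.0213 -0.0012 0.0036 -0.002 0.4;-0.0356 0 -0.0426 -0.0019 0.0072 -0.004 0.4;-0.0535 0 -0.0639 -0.002 0.0105 -0.006 0.4;-0.0535 0 -0.0639 -0.002 0.0105 -0.006 0.4",
  "newtons": 20
}}

```text
time: 7.18
eef_pos: [0.6158, -0.0469, 0.0567]
tcp_rot: [0.543, 0.767, -0.198, 0.278]
contact_force: [-0.7, 0.8, 0.1]
opening: 0.702
finger_force: 0.0
```

>>> {"op": "send_rows", "data": {
  "moves": "0 0 0 0 0 0 0.2;0 0 0 0 0 0 0.1;0 0 0 0 0 0 0.05;0 0 0 0 0 0 0;0 0 0 0 0 0 -0.1"
}}

```text
time: 7.8
eef_pos: [0.6189, -0.0463, 0.0578]
tcp_rot: [0.542, 0.768, -0.196, 0.28]
contact_force: [4.4, 0.7, 1.1]
opening: 0.529
finger_force: 20.4
```

```bash
python3 - <<'E'
from h import *
print(axis_here());show('wrist_torque','contact_force'); twist(axis_here(),[-7.5,-15])
E
```

```text
[ 0.61743552 -0.04236877]
{'wrist_torque': [0.2867, -0.3109, 0.2482], 'contact_force': [4.3995, 0.6867, 1.1301]}
-7.5 0.0134 -0.0000 0.0160 0.0012 -0.0027 0.0012
-15 0.0268 -0.0001 0.0319 0.0027 -0.0054 0.0021
```

>>> {"op": "send_rows", "data": {
  "moves": "0 0 0 0 0 0 -0.2;0 0 0 0 0 0 -0.2;0.0134 0 0.016 0.0012 -0.0027 0.0012 -0.2;0.0268 0 0.032 0.0027 -0.0054 0.0021 -0.2;0.0268 0 0.032 0.0027 -0.0054 0.0021 -0.2",
  "newtons": 40
}}

```text
time: 8.43
eef_pos: [0.6177, -0.0466, 0.057]
tcp_rot: [0.638, 0.69, -0.232, 0.251]
contact_force: [2.7, 2.2, 3.4]
opening: 0.529
finger_force: 41.7
```

>>> {"op": "send_rows", "data": {
  "moves": "0 0 0 0 0 0 0.2;0 0 0 0 0 0 0.5;0 0 0 0 0 0 0.6;0 0 0 0 0 -0.25 0.6;0 0 0 0 0 -0.5 0.5;0 0 0 0 0 -0.75 0.4;0 0 0 0 0 -0.75 0.4"
}}

```text
time: 9.3
eef_pos: [0.6111, 0.0514, 0.176]
tcp_rot: [0.638, 0.69, -0.229, 0.254]
contact_force: [0.3, 0.0, -0.9]
opening: 0.702
finger_force: 0.0
```

```bash
python3 - <<'E'
from h import *
import pickle
c=cam('top');s=cam('side'); pickle.dump((c,s),open('im1.pkl','wb'))
for th in (75,90):
  bt=np.vstack([__import__('fit').blobs(c,b,th,100,400) for b in((328,190,352,226),(330,252,356,288))])
  bs=np.vstack([__import__('fit').blobs(s,b,th-15,100,400) for b in((266,244,296,272),(338,244,368,266))])
  print(th,bt.round(2).tolist(),bs.round(2).tolist())
  if len(bt)==2==len(bs): print(tri(c,bt[:,:2],s,bs[:,:2]).round(4))
print(fmt(goto([.4685,-.0545,.062],40,-15,.15))); show('eef_pos','time')
E
```

```text
75 [[340.55, 207.38, 216.77, 16.88, 16.75], [344.11, 267.71, 217.56, 16.62, 16.88]] [[281.11, 261.34, 244.74, 20.25, 17.12], [351.2, 257.85, 243.05, 20.62, 16.62]]
[[ 6.162e-01 -4.260e-02  6.170e-02  1.500e-03]
 [ 4.675e-01 -5.530e-02  5.840e-02  5.000e-04]]
90 [[340.5, 207.3, 236.73, 17.5, 17.88], [344.02, 267.65, 238.64, 17.25, 17.62]] [[281.16, 261.26, 270.87, 20.88, 18.62], [351.13, 257.73, 265.83, 21.25, 17.12]]
[[ 6.162e-01 -4.250e-02  6.200e-02  1.800e-03]
 [ 4.677e-01 -5.500e-02  5.880e-02  4.000e-04]]
0.0264 -0.0001 0.0316 -0.0142 -0.6210 0.0014
{'eef_pos': [0.6088, 0.0493, 0.1714], 'time': 9.4}
```

>>> {"op": "send_rows", "data": {
  "moves": "0 0 0 0 -0.2 0 0.4;0.0132 0 0.0158 0 -0.4 0 0.4;0.0264 0 0.0316 -0.014 -0.621 0 0.4;0.0264 0 0.0316 -0.014 -0.621 0 0.4;0.0264 0 0.0316 -0.014 -0.621 0 0.4",
  "newtons": 20
}}

```text
time: 10.02
eef_pos: [0.4856, 0.0367, 0.1725]
tcp_rot: [0.721, 0.602, -0.263, 0.219]
contact_force: [1.1, -0.8, 0.4]
opening: 0.7
finger_force: 0.0
```

```bash
python3 - <<'E'
from h import *
show('eef_pos','qpos');print(fmt(goto([.4688,-.0545,.062],40,-15,-.003)))
E
```

```text
{'eef_pos': [0.4856, 0.0367, 0.1725], 'qpos': [0.1608, 0.1465, 1.9933, -0.6716, 1.3374, 0.6151]}
-0.0001 -0.0000 0.0001 -0.0003 -0.0003 0.7612
```

>>> {"op": "send_rows", "data": {
  "moves": "0 0 0 0 0 0.25 0.4;0 0 0 0 0 0.5 0.4;0 0 0 0 0 0.65 0.4;0 0 0 0 0 0.76 0.4;0 0 0 0 0 0.76 0.3;0 0 0 0 0 0.76 0.2"
}}

```text
time: 10.78
eef_pos: [0.4691, -0.0585, 0.0574]
tcp_rot: [0.722, 0.602, -0.262, 0.219]
contact_force: [-0.1, 0.2, -0.3]
opening: 0.599
finger_force: 0.0
```

>>> {"op": "send_rows", "data": {
  "moves": "0 0 0 0 0 0 0.12;0 0 0 0 0 0 0.1;0 0 0 0 0 0 0.05;0 0 0 0 0 0 0;0 0 0 0 0 0 -0.1"
}}

```text
time: 11.4
eef_pos: [0.4676, -0.0581, 0.0576]
tcp_rot: [0.722, 0.602, -0.263, 0.219]
contact_force: [-5.1, 3.8, 4.3]
opening: 0.531
finger_force: 19.6
```

```bash
python3 - <<'E'
from h import *
print(axis_here());show('wrist_torque','contact_force'); twist(axis_here(),[7.5,15,22.5,30])
E
```

```text
[ 0.46838533 -0.05394757]
{'wrist_torque': [0.2554, 0.6185, -0.485], 'contact_force': [-5.0984, 3.8113, 4.3493]}
7.5 -0.0134 -0.0000 -0.0160 -0.0009 0.0027 -0.0014
15 -0.0268 -0.0000 -0.0319 -0.0016 0.0054 -0.0030
22.5 -0.0402 -0.0000 -0.0479 -0.0020 0.0080 -0.0049
30 -0.0536 -0.0000 -0.0638 -0.0021 0.0105 -0.0069
```

>>> {"op": "send_rows", "data": {
  "moves": "0 0 0 0 -0.006 0 -0.2;0 0 0 0 -0.006 0 -0.2;-0.0134 0 -0.016 -0.0009 -0.0033 -0.0014 -0.2;-0.0268 0 -0.032 -0.0016 -0.0006 -0.003 -0.2;-0.0402 0 -0.0479 -0.002 0.002 -0.0049 -0.2;-0.0536 0 -0.0638 -0.0021 0.0045 -0.0069 -0.2;-0.0536 0 -0.0638 -0.0021 0.0045 -0.0069 -0.2",
  "newtons": 40
}}

```text
time: 12.28
eef_pos: [0.4691, -0.0575, 0.0578]
tcp_rot: [0.541, 0.769, -0.195, 0.28]
contact_force: [1.3, 4.3, -3.8]
opening: 0.527
finger_force: 41.3
```

```bash
python3 - <<'E'
from h import *
print(axis_here());show('wrist_torque','contact_force','opening','eef_pos'); twist(axis_here(),[-10,-15])
E
```

```text
[ 0.46768344 -0.05357785]
{'wrist_torque': [1.0018, 0.2118, 0.2753], 'contact_force': [1.3449, 4.2597, -3.7918], 'opening': 0.5273, 'eef_pos': [0.4691, -0.0575, 0.0578]}
-10 0.0178 -0.0001 0.0213 0.0016 -0.0037 0.0015
-15 0.0267 -0.0001 0.0320 0.0027 -0.0055 0.0021
```

>>> {"op": "send_rows", "data": {
  "moves": "0 0 0 0 0 0 0.2;0 0 0 0 0 0 0.5;0 0 0 0 0 0 0.6;0 0 0 0 0 -0.25 0.6;0 0 0 0 0 -0.5 0.5;0.0267 0 0.032 0 0 -0.8 0.4;0.0267 0 0.032 0 0 -0.8 0.4",
  "newtons": 20
}}

```text
time: 13.15
eef_pos: [0.4371, 0.041, 0.1856]
tcp_rot: [0.638, 0.69, -0.227, 0.255]
contact_force: [0.2, 0.2, -0.5]
opening: 0.701
finger_force: 0.0
```

```bash
cat > m3.py <<'E'
from fit import *; import pickle,sys
c0,s0=pickle.load(open('im0.pkl','rb')); c=cam('top');s=cam('side'); pickle.dump((c,s),open(sys.argv[1],'wb'))
T=(np.array([[192,98],[495,80],[212,476],[520,458],[88,143],[105,475]])+.5)/5.4-.5+[325,180]
S=(np.array([[105,186],[96,104],[457,172],[408,92],[124,515],[466,505]])+.5)/4.8-.5+[255,150]
def track(a,b,p,h=(6,6),k=8,m=3):
    up=lambda im:cv2.resize(im.astype(np.float32),None,fx=k,fy=k,interpolation=cv2.INTER_CUBIC)
    x,y=np.round(p).astype(int); t=up(a['image'][y-h[1]:y+h[1]+1,x-h[0]:x+h[0]+1]); w=up(b['image'][y-h[1]-m:y+h[1]+m+1,x-h[0]-m:x+h[0]+m+1])
    r=cv2.matchTemplate(w,t,cv2.TM_CCOEFF_NORMED); _,v,_,l=cv2.minMaxLoc(r); return np.array(l)/k-m,v
T2=[];S2=[]
for i in range(6):
    d,v=track(c0,c,T[i]); e,u=track(s0,s,S[i]); T2.append(T[i]+d);S2.append(S[i]+e); print(i,d,round(v,2),e,round(u,2))
A=tri(c0,T,s0,S);B=tri(c,np.array(T2),s,np.array(S2)); print('dz etc mm',((B-A)[:,:3]*1e3).round(1).tolist()); print('z',A[:,2].round(4),B[:,2].round(4))
for th in (75,90):
  bt=np.vstack([blobs(c,b,th,100,400) for b in((328,190,352,226),(330,252,356,288))])
  bs=np.vstack([blobs(s,b,th-15,100,400) for b in((266,244,296,272),(338,244,368,266))])
  if len(bt)==2==len(bs): W=tri(c,bt[:,:2],s,bs[:,:2]);print(W.round(4))
M=np.array([[-60,75,211],[60,75,211],[-60,-75,211],[60,-75,211]])/1e3
Q,t=rigid(M,B[:4,:3]);print('tilt',(Q[2]*1e3).round(1),'t',t.round(4),'yaw',np.degrees(np.arctan2(Q[1,0],Q[0,0])).round(2)); 
print('wheel stand frame',((W[:,:3]-t)@Q*1e3).round(1).tolist())
E
python3 m3.py im2.pkl
```

```text
0 [-1.  0.] 0.99 [0.   0.75] 0.95
1 [-0.75  0.  ] 0.99 [0.    0.375] 0.96
2 [-0.875  0.   ] 0.99 [0.   0.25] 0.8
3 [-0.875  0.   ] 0.98 [0.125 0.25 ] 0.95
4 [-0.375  0.25 ] 0.99 [0.  1.5] 0.99
5 [-0.125 -0.125] 1.0 [0. 0.] 1.0
dz etc mm [[0.0, 2.1, -0.9], [-0.0, 1.5, -0.4], [0.1, 1.9, 0.1], [-0.1, 1.9, -0.0], [-0.1, 0.8, -3.1], [0.2, 0.3, 0.2]]
z [0.2098 0.2092 0.2084 0.2077 0.0721 0.0661] [0.2089 0.2088 0.2085 0.2076 0.069  0.0662]
[[ 6.155e-01 -4.190e-02  5.940e-02  3.600e-03]
 [ 4.676e-01 -5.460e-02  5.880e-02  5.000e-04]]
[[ 6.155e-01 -4.180e-02  5.960e-02  3.700e-03]
 [ 4.677e-01 -5.440e-02  5.920e-02  3.000e-04]]
tilt [  -4.2    5.  1000. ] t [ 0.551  -0.142  -0.0025] yaw -85.34
wheel stand frame [[-94.9, 72.6, 61.4], [-94.3, -75.6, 61.7]]
```

```bash
cat > m4.py <<'E'
from fit import *; import pickle
c0,s0=pickle.load(open('im0.pkl','rb')); c2,_=pickle.load(open('im2.pkl','rb'))
T=(np.array([[192,98],[495,80],[212,476],[520,458]])+.5)/5.4-.5+[325,180]
for nm,c,d in(('im0',c0,np.zeros((4,2))),('im2',c2,np.array([[-1,0],[-.75,0],[-.875,0],[-.875,0]]))):
    P=onz(c,T+d,.2115)
    bt=np.vstack([blobs(c,b,80,100,400) for b in((328,190,352,226),(330,252,356,288))])
    W=onz(c,bt[:,:2],.0635)
    sx=(P[1]-P[0]+P[3]-P[2]);sx/=np.linalg.norm(sx);sy=np.array([-sx[1],sx[0],0]);o=P.mean(0)
    print(nm,'centre',o.round(4),'sx',sx.round(4));print(((P-o)@np.c_[sx,sy]*1e3).round(1).tolist(),((W-o)@np.c_[sx,sy]*1e3).round(1).tolist(),W.round(4).tolist())
E
python3 m4.py
python3 - <<'E'
from h import *
show('eef_pos');print(fmt(goto([.6175,-.0422,.062],40,15,.15)))
E
```

```text
im0 centre [ 0.5505 -0.1444  0.2115] sx [ 0.086  -0.9963  0.    ]
[[-59.9, 74.8], [61.0, 75.1], [-61.5, -74.8], [60.4, -75.1]] [[-95.9, 75.2], [-96.3, -74.5]] [[0.6172, -0.0424, 0.0635], [0.468, -0.0548, 0.0635]]
im2 centre [ 0.5505 -0.1425  0.2115] sx [ 0.0858 -0.9963  0.    ]
[[-60.2, 74.9], [61.2, 75.1], [-61.5, -74.9], [60.4, -75.1]] [[-94.7, 74.8], [-94.9, -74.7]] [[0.6168, -0.0417, 0.0635], [0.4679, -0.0543, 0.0635]]
{'eef_pos': [0.4357, 0.0393, 0.1821]}
-0.0262 -0.0001 -0.0323 0.0073 0.7519 0.0568
```

```bash
python3 - <<'E'
from h import *
print(fmt(rows([.4707,-.0891,.275],leanR(0,0))))
E
```

```text
0.0007 0.1110 -0.0002 -0.7996 0.1236 0.0644
```

>>> {"op": "send_rows", "data": {
  "moves": "0 0 0 -0.2 0 -0.25 0;0 0.02 0 -0.4 0 -0.45 -0.5;0 0.04 0 -0.45 0.06 -0.4 -1;0 0.07 0 -0.65 0.12 -0.2 -1;0 0.09 0 -0.82 0.124 -0.02 -1;0 0.111 0 -0.82 0.124 0.04 -1;0 0.111 0 -0.8 0.124 0.06 -1;0 0.111 0 -0.8 0.124 0.0644 -1;0 0.111 0 -0.8 0.124 0.0644 -1"
}}

```text
time: 14.38
eef_pos: [0.4695, -0.0888, 0.2735]
tcp_rot: [0.677, 0.736, 0.0, 0.001]
contact_force: [-0.4, -0.1, -0.0]
opening: 0.002
finger_force: 0.0
```

```bash
python3 - <<'E'
from h import *
show('eef_pos','qpos','opening','time');print(fmt(rows([.4707,-.0891,.252],leanR(0,0))),'|',fmt(rows([.4707,-.0891,.247],leanR(0,0))))
E
```

```text
{'eef_pos': [0.4695, -0.0888, 0.2735], 'qpos': [-0.3998, -0.1846, 2.0151, 0.0001, 1.3098, -0.4835], 'opening': 0.0015, 'time': 14.375}
0.0002 0.0001 0.0003 -0.0020 0.0060 0.1076 | 0.0002 0.0001 0.0003 -0.0020 0.0059 0.1326
```

>>> {"op": "send_rows", "data": {
  "moves": "0 0 0 -0.002 0.006 0.07 -1;0 0 0 -0.002 0.006 0.105 -1;0 0 0 -0.002 0.006 0.118 -1;0 0 0 -0.002 0.006 0.125 -1;0 0 0 -0.002 0.006 0.125 -1"
}}

```text
time: 15.0
eef_pos: [0.471, -0.0903, 0.2489]
tcp_rot: [0.678, 0.735, 0.001, 0.001]
contact_force: [0.1, -0.0, -0.0]
opening: 0.006
finger_force: 0.0
```

```bash
python3 - <<'E'
from h import *
for i in range(3): cam('side'); show('eef_pos','contact_force')
E
```

```text
{'eef_pos': [0.471, -0.0904, 0.2491], 'contact_force': [0.4622, 0.3522, 0.5847]}
{'eef_pos': [0.471, -0.0904, 0.2491], 'contact_force': [0.7568, -1.0601, 0.9387]}
{'eef_pos': [0.4711, -0.0904, 0.2491], 'contact_force': [1.0227, 0.6322, 0.6044]}
```

Not yet clearly in contact, so I'm going 2 mm lower.

>>> {"op": "send_rows", "data": {
  "moves": "0 0 0 0 0 0.005 -1;0 0 0 0 0 0.01 -1;0 0 0 0 0 0.01 -1"
}}

```text
time: 15.52
eef_pos: [0.4711, -0.0903, 0.2475]
tcp_rot: [0.678, 0.735, 0.001, 0.001]
contact_force: [-0.1, 0.2, 4.1]
opening: -0.001
finger_force: 1.6
```

>>> {"op": "send_rows", "data": {
  "moves": "0 0 0 0 0 0.005 -1;0 0 0 0 0 0.01 -1;0 0 0 0 0 0.01 -1"
}}

```text
time: 15.9
eef_pos: [0.4713, -0.0904, 0.2471]
tcp_rot: [0.678, 0.735, 0.001, 0.001]
contact_force: [-4.0, 0.3, 9.5]
opening: 0.002
finger_force: 4.7
```

>>> {"op": "send_rows", "data": {
  "moves": "0 0 0 0 0 -0.06 -1;0 0 0 -0.15 0 -0.09 -1;0 0 0 -0.4 0 -0.09 -1;0 0 0 -0.6 0 -0.09 -1;0 0 0 -0.6 0 -0.04 -1;0 0 0 -0.6 0 -0.01 -1;0 0 0 -0.6 0 0.0 -1;0 0 0 -0.6 0 0.0 -1"
}}

```text
time: 16.9
eef_pos: [0.4808, -0.2105, 0.2487]
tcp_rot: [0.677, 0.736, -0.001, 0.003]
contact_force: [-6.1, -1.6, 12.9]
opening: 0.0
finger_force: 6.7
```

```bash
python3 - <<'E'
from h import *
show('eef_pos','contact_force')
cam('side'); show('eef_pos','contact_force'); print(fmt(rows([.481,-.2087,.245],leanR(0,0))))
E
```

```text
{'eef_pos': [0.4808, -0.2105, 0.2487], 'contact_force': [-6.0644, -1.5897, 12.9041]}
{'eef_pos': [0.4808, -0.2105, 0.2488], 'contact_force': [-5.4958, -1.5765, 13.1286]}
0.0003 0.0009 0.0003 0.0090 0.0016 0.0187
```

>>> {"op": "send_rows", "data": {
  "moves": "0 0 0 0 0 -0.06 -1;0 0 0 0 0.25 -0.09 -1;0 0 0 0 0.5 -0.09 -1;0 0 0 0 0.75 -0.09 -1;0 0 0 0 0.75 -0.04 -1;0 0 0 0 0.75 -0.01 -1;0 0 0 0 0.75 0.0 -1;0 0 0 0 0.75 0.0 -1"
}}

```text
time: 17.95
eef_pos: [0.631, -0.1962, 0.2489]
tcp_rot: [0.678, 0.735, 0.003, 0.003]
contact_force: [1.3, 3.2, 9.5]
opening: -0.002
finger_force: 4.3
```

>>> {"op": "send_rows", "data": {
  "moves": "0 0 0 0 0 -0.06 -1;0 0 0 0.15 0 -0.09 -1;0 0 0 0.4 0 -0.09 -1;0 0 0 0.6 0 -0.09 -1;0 0 0 0.6 0 -0.02 -1;0 0 0 0.6 0 -0.01 -1;0 0 0 0.6 0 -0.01 -1"
}}

```text
time: 18.82
eef_pos: [0.62, -0.0782, 0.2474]
tcp_rot: [0.678, 0.735, 0.001, -0.0]
contact_force: [-0.5, 2.2, 3.6]
opening: 0.005
finger_force: 2.0
```

>>> {"op": "send_rows", "data": {
  "moves": "0 0 0 0 0 0.005 -1;0 0 0 0 0 0.01 -1;0 0 0 0 0 0.01 -1"
}}

```text
time: 19.2
eef_pos: [0.6205, -0.078, 0.247]
tcp_rot: [0.678, 0.735, 0.002, 0.0]
contact_force: [-2.2, 5.3, 8.5]
opening: -0.0
finger_force: 4.3
```

```bash
python3 m3.py im3.pkl | head -8; python3 -c "
from h import *
show('eef_pos','contact_force')"
```

```text
0 [ 3. -3.] 0.4 [ 0.625 -3.   ] 0.48
1 [-0.5  0. ] 0.75 [-2.875 -3.   ] 0.31
2 [-1.375  0.625] -0.19 [0.    0.375] 0.95
3 [-1.   -0.25] 0.96 [0.    0.125] 0.99
4 [ 1. -1.] 0.28 [0.125 2.25 ] 0.97
5 [-2.5   1.75] 0.14 [0.    0.625] 0.98
dz etc mm [[2.3, -5.8, 4.9], [2.4, 2.6, 7.4], [-0.6, 2.8, 0.1], [0.3, 2.3, 0.4], [1.7, -2.6, -6.5], [-1.9, 5.8, 1.4]]
z [0.2098 0.2092 0.2084 0.2077 0.0721 0.0661] [0.2147 0.2166 0.2086 0.2081 0.0656 0.0675]
{'eef_pos': [0.6205, -0.078, 0.2469], 'contact_force': [-1.292, 4.4752, 8.3276]}Traceback (most recent call last):
  File "m3.py", line 16, in <module>
    if len(bt)==2==len(bs): W=tri(c,bt[:,:2],s,bs[:,:2]);print(W.round(4))
                              ~~~^^^^^^^^^^^^^^^^^^^^^^^
  File "h.py", line 17, in tri
    o1,d1=ray(c1,p1);o2,d2=ray(c2,p2);out=[]
          ~~~^^^^^^^
  File "h.py", line 8, in ray
    u=cv2.undistortPoints(np.array(px,float).reshape(-1,1,2),c['K'],c['D']).reshape(-1,2)
      ~~~~~~~~~~~~~~~~~~~^^^^^^^^^^^^^^^^^^^^^^^^^^^^^^^^^^^^^^^^^^^^^^^^^^
cv2.error: OpenCV(4.12.0) /io/opencv/modules/calib3d/src/undistort.dispatch.cpp:347: error: (-215:Assertion failed) CV_IS_MAT(_src) && CV_IS_MAT(_dst) && (_src->rows == 1 || _src->cols == 1) && (_dst->rows == 1 || _dst->cols == 1) && _src->cols + _src->rows - 1 == _dst->rows + _dst->cols - 1 && (CV_MAT_TYPE(_src->type) == CV_32FC2 || CV_MAT_TYPE(_src->type) == CV_64FC2) && (CV_MAT_TYPE(_dst->type) == CV_32FC2 || CV_MAT_TYPE(_dst->type) == CV_64FC2) in function 'cvUndistortPointsInternal'
```

>>> {"op": "send_rows", "data": {
  "moves": "0 0 0 0 0 -0.1 -1;0 0 0 0.3 0 -0.4 -1;0 0 0 0.6 0 -0.5 -1;0 0 0 0.9 0 -0.5 -1;0 0 0 0.9 0 -0.5 0;0 0 0 0.9 0 -0.5 0.4"
}}

```text
time: 20.05
eef_pos: [0.6056, 0.1013, 0.3449]
tcp_rot: [0.677, 0.736, 0.0, 0.001]
contact_force: [0.7, -0.1, -0.0]
opening: 0.419
finger_force: 0.0
```

```bash
python3 m3.py im4.pkl; python3 -c "
from h import *
show('eef_pos','contact_force','time');print(fmt(goto([.6175,-.0422,.062],40,15,.15)))"
```

```text
0 [-0.875  0.125] 0.99 [0.   0.75] 0.95
1 [-0.75  0.  ] 0.98 [0.    0.375] 0.96
2 [-0.875  0.   ] 0.99 [0.125 0.5  ] 0.94
3 [-0.875  0.   ] 0.98 [0.125 0.25 ] 0.95
4 [-0.375  0.25 ] 0.99 [0.  1.5] 0.99
5 [-0.125 -0.125] 1.0 [0. 0.] 1.0
dz etc mm [[-0.1, 1.8, -1.0], [-0.0, 1.5, -0.4], [-0.1, 1.8, -0.5], [-0.1, 1.9, -0.0], [-0.1, 0.8, -3.1], [0.2, 0.3, 0.2]]
z [0.2098 0.2092 0.2084 0.2077 0.0721 0.0661] [0.2088 0.2088 0.208  0.2076 0.069  0.0662]
[[ 6.155e-01 -4.190e-02  5.930e-02  3.500e-03]
 [ 4.676e-01 -5.470e-02  5.870e-02  3.000e-04]]
[[ 6.155e-01 -4.180e-02  5.960e-02  3.600e-03]
 [ 4.677e-01 -5.450e-02  5.920e-02  2.000e-04]]
tilt [  -1.5    6.4 1000. ] t [ 0.5513 -0.1426 -0.0027] yaw -85.35
wheel stand frame [[-95.4, 72.5, 61.7], [-94.7, -75.8, 62.2]]
{'eef_pos': [0.6057, 0.0998, 0.3442], 'contact_force': [0.8292, 0.5013, -0.5375], 'time': 20.15}
-0.0146 -0.1103 -0.0402 -0.2615 -0.1196 0.8561
```

>>> {"op": "send_rows", "data": {
  "moves": "-0.003 -0.025 -0.01 0 0 0.1 0.4;-0.006 -0.05 -0.02 0 -0.05 0.3 0.4;-0.01 -0.08 -0.03 -0.1 -0.12 0.5 0.4;-0.0146 -0.1103 -0.0402 -0.2 -0.12 0.7 0.4;-0.0146 -0.1103 -0.0402 -0.2615 -0.12 0.856 0.4;-0.0146 -0.1103 -0.0402 -0.2615 -0.12 0.856 0.4;-0.0146 -0.1103 -0.0402 -0.2615 -0.12 0.856 0.4",
  "newtons": 20
}}

```text
time: 21.02
eef_pos: [0.5875, 0.0463, 0.1755]
tcp_rot: [0.542, 0.768, -0.196, 0.281]
contact_force: [1.4, 0.5, 0.1]
opening: 0.702
finger_force: 0.0
```

```bash
sed -i 's/def twist(axis,degs):/def twist(axis,degs,pitch=.016):/; s/\.016\*d\/360/pitch*d\/360/' h.py; python3 - <<'E'
from h import *
show('eef_pos');print(fmt(goto([.6172,-.0418,.062],40,15,-.003)))
E
```

```text
{'eef_pos': [0.5875, 0.0463, 0.1755]}
0.0004 -0.0000 -0.0005 0.0087 -0.0105 0.7736
```

>>> {"op": "send_rows", "data": {
  "moves": "0 0 0 0.004 -0.005 0.25 0.4;0 0 0 0.0087 -0.0105 0.5 0.4;0 0 0 0.0087 -0.0105 0.65 0.4;0 0 0 0.0087 -0.0105 0.77 0.4;0 0 0 0.0087 -0.0105 0.77 0.3;0 0 0 0.0087 -0.0105 0.77 0.2"
}}

```text
time: 21.78
eef_pos: [0.6185, -0.0448, 0.0563]
tcp_rot: [0.541, 0.768, -0.195, 0.281]
contact_force: [-0.1, -0.4, 0.6]
opening: 0.604
finger_force: 0.0
```

>>> {"op": "send_rows", "data": {
  "moves": "0 0 0 0 0 0 0.12;0 0 0 0 0 0 0.1;0 0 0 0 0 0 0.05;0 0 0 0 0 0 0;0 0 0 0 0 0 -0.1"
}}

```text
time: 22.4
eef_pos: [0.6184, -0.0446, 0.0556]
tcp_rot: [0.541, 0.769, -0.195, 0.281]
contact_force: [1.7, 4.8, 5.5]
opening: 0.534
finger_force: 20.2
```

```bash
python3 - <<'E'
from h import *
print(axis_here());show('wrist_torque','contact_force'); twist(axis_here(),[-7.5,-15,-22.5,-30],.003)
E
```

```text
[ 0.61699578 -0.04061532]
{'wrist_torque': [0.4212, -0.1646, 0.3166], 'contact_force': [1.7076, 4.7597, 5.4504]}
-7.5 0.0134 -0.0001 0.0160 0.0003 -0.0027 0.0001
-15 0.0268 -0.0002 0.0319 0.0009 -0.0054 0.0000
-22.5 0.0402 -0.0002 0.0479 0.0018 -0.0080 -0.0003
-30 0.0536 -0.0003 0.0638 0.0029 -0.0105 -0.0009
```

>>> {"op": "send_rows", "data": {
  "moves": "0 0 0 0 0 0 -0.2;0 0 0 0 0 0 -0.2;0.0134 0 0.016 0.0003 -0.0027 0 -0.2;0.0268 0 0.032 0.0009 -0.0054 0 -0.2;0.0402 0 0.0479 0.0018 -0.008 -0.0003 -0.2;0.0536 0 0.0638 0.003 -0.0105 -0.001 -0.2;0.0536 0 0.0638 0.003 -0.0105 -0.001 -0.2",
  "newtons": 40
}}

```text
time: 23.28
eef_pos: [0.6169, -0.0449, 0.055]
tcp_rot: [0.722, 0.602, -0.26, 0.22]
contact_force: [3.1, 4.4, 4.4]
opening: 0.524
finger_force: 41.2
```

>>> {"op": "send_rows", "data": {
  "moves": "0 0 0 0 0 0 0.2;0 0 0 0 0 0 0.4;0 0 0 0 0 0 0.4;-0.0178 0 -0.0213 -0.0012 0.0036 -0.001 0.4;-0.0356 0 -0.0426 -0.0019 0.0072 -0.002 0.4;-0.0536 0 -0.0638 -0.002 0.0105 -0.003 0.4;-0.0536 0 -0.0638 -0.002 0.0105 -0.003 0.4;-0.0536 0 -0.0638 -0.002 0.0105 -0.003 0.2;-0.0536 0 -0.0638 -0.002 0.0105 -0.003 0.1;-0.0536 0 -0.0638 -0.002 0.0105 -0.003 0.05;-0.0536 0 -0.0638 -0.002 0.0105 -0.003 0;-0.0536 0 -0.0638 -0.002 0.0105 -0.003 -0.1",
  "newtons": 20
}}

```text
time: 24.78
eef_pos: [0.6186, -0.0453, 0.0558]
tcp_rot: [0.541, 0.769, -0.195, 0.281]
contact_force: [3.9, 1.8, 1.6]
opening: 0.532
finger_force: 20.4
```

>>> {"op": "send_rows", "data": {
  "moves": "0 0 0 0 0 0 -0.2;0 0 0 0 0 0 -0.2;0.0134 0 0.016 0.0003 -0.0027 0 -0.2;0.0268 0 0.032 0.0009 -0.0054 0 -0.2;0.0402 0 0.0479 0.0018 -0.008 -0.0003 -0.2;0.0536 0 0.0638 0.003 -0.0105 -0.001 -0.2;0.0536 0 0.0638 0.003 -0.0105 -0.001 -0.2",
  "newtons": 40
}}

```text
time: 25.65
eef_pos: [0.6167, -0.0459, 0.0558]
tcp_rot: [0.722, 0.602, -0.261, 0.22]
contact_force: [4.1, 1.9, 4.4]
opening: 0.526
finger_force: 41.7
```

>>> {"op": "send_rows", "data": {
  "moves": "0 0 0 0 0 0 0.2;0 0 0 0 0 0 0.5;0 0 0 0 0 0 0.6;0 0 0 0 0 -0.25 0.6;0 0 0 0 0 -0.5 0.5;0 0 0 0 0 -0.75 0.4;0 0 0 0 0 -0.75 0.4",
  "newtons": 20
}}

```text
time: 26.52
eef_pos: [0.6341, 0.0511, 0.1741]
tcp_rot: [0.722, 0.603, -0.259, 0.221]
contact_force: [-0.3, -0.2, 0.4]
opening: 0.698
finger_force: 0.0
```

```bash
python3 m3.py im5.pkl | head -8; python3 - <<'E'
from h import *
print(fmt(goto([.4682,-.0537,.062],40,15,.15))); show('eef_pos','time')
E
```

```text
0 [0.125 0.   ] 0.99 [3. 3.] 0.28
1 [0.125 0.   ] 0.99 [-3.  3.] 0.19
2 [0.125 0.   ] 0.98 [ 0.    -0.125] 0.97
3 [0.125 0.   ] 0.99 [0.    0.125] 0.98
4 [0.   0.25] 0.99 [0.125 1.75 ] 0.99
5 [0.125 0.   ] 1.0 [-0.125 -0.625] 1.0
dz etc mm [[-2.4, -0.8, -6.3], [4.3, -2.0, -8.0], [-0.0, -0.2, 0.2], [-0.0, -0.4, -0.4], [-0.1, -0.2, -4.2], [0.1, -0.3, 1.4]]
z [0.2098 0.2092 0.2084 0.2077 0.0721 0.0661] [0.2034 0.2012 0.2086 0.2073 0.0679 0.0674]
-0.0534 -0.0002 -0.0637 -0.2007 -0.9446 0.1444
{'eef_pos': [0.6315, 0.0491, 0.1694], 'time': 26.625}
```

>>> {"op": "send_rows", "data": {
  "moves": "-0.01 0 -0.012 0 -0.25 0 0.4;-0.02 0 -0.025 -0.05 -0.5 0.02 0.4;-0.035 0 -0.04 -0.12 -0.75 0.05 0.4;-0.0534 0 -0.0637 -0.2 -0.945 0.1 0.4;-0.0534 0 -0.0637 -0.2 -0.945 0.144 0.4;-0.0534 0 -0.0637 -0.2 -0.945 0.144 0.4"
}}

```text
time: 27.38
eef_pos: [0.4364, 0.0332, 0.172]
tcp_rot: [0.542, 0.768, -0.197, 0.279]
contact_force: [-0.2, -0.9, 1.5]
opening: 0.701
finger_force: 0.0
```

```bash
python3 - <<'E'
from h import *
show('eef_pos','qpos');print(fmt(goto([.4685,-.0539,.064],40,15,-.003)))
E
```

```text
{'eef_pos': [0.4364, 0.0332, 0.172], 'qpos': [0.1867, -0.1324, 2.2747, -0.82, 1.0505, 0.2888]}
-0.0004 -0.0002 -0.0002 -0.0093 0.0062 0.7520
```

>>> {"op": "send_rows", "data": {
  "moves": "0 0 0 -0.005 0.003 0.25 0.4;0 0 0 -0.009 0.006 0.5 0.4;0 0 0 -0.009 0.006 0.65 0.4;0 0 0 -0.009 0.006 0.75 0.4;0 0 0 -0.009 0.006 0.75 0.3;0 0 0 -0.009 0.006 0.75 0.2"
}}

```text
time: 28.12
eef_pos: [0.4721, -0.0576, 0.0594]
tcp_rot: [0.542, 0.768, -0.197, 0.279]
contact_force: [-0.9, -0.3, -0.4]
opening: 0.597
finger_force: 0.5
```

>>> {"op": "send_rows", "data": {
  "moves": "0 0 0 0 0 0 0.12;0 0 0 0 0 0 0.1;0 0 0 0 0 0 0.05;0 0 0 0 0 0 0;0 0 0 0 0 0 -0.1"
}}

```text
time: 28.75
eef_pos: [0.4699, -0.0577, 0.0601]
tcp_rot: [0.542, 0.768, -0.199, 0.279]
contact_force: [-7.0, -0.9, 3.8]
opening: 0.531
finger_force: 19.9
```

```bash
python3 - <<'E'
from h import *
print(axis_here());show('wrist_torque','contact_force'); twist(axis_here(),[-7.5,-15,-22.5,-30],.012)
E
```

```text
[ 0.46855936 -0.05377745]
{'wrist_torque': [-0.3255, 0.893, -0.6228], 'contact_force': [-7.0089, -0.8851, 3.7864]}
-7.5 0.0134 0.0001 0.0159 0.0010 -0.0027 0.0008
-15 0.0268 0.0001 0.0319 0.0022 -0.0054 0.0015
-22.5 0.0402 0.0002 0.0478 0.0037 -0.0080 0.0018
-30 0.0536 0.0002 0.0638 0.0054 -0.0105 0.0020
```

>>> {"op": "send_rows", "data": {
  "moves": "0 0 0 0 -0.01 0 -0.2;0 0 0 0 -0.01 0 -0.2;0.0134 0 0.016 0.001 -0.0127 0.0008 -0.2;0.0268 0 0.032 0.0022 -0.0154 0.0015 -0.2;0.0402 0 0.0478 0.0037 -0.018 0.0018 -0.2;0.0536 0 0.0638 0.0054 -0.0205 0.002 -0.2;0.0536 0 0.0638 0.0054 -0.0205 0.002 -0.2",
  "newtons": 40
}}

```text
time: 29.62
eef_pos: [0.4681, -0.0581, 0.0589]
tcp_rot: [0.722, 0.602, -0.262, 0.219]
contact_force: [-3.4, 2.2, 4.9]
opening: 0.524
finger_force: 41.7
```

>>> {"op": "send_rows", "data": {
  "moves": "0 0 0 0 0 0 0.2;0 0 0 0 0 0 0.4;0 0 0 0 0 0 0.4;-0.0178 0 -0.0213 -0.0012 0.0036 -0.001 0.4;-0.0356 0 -0.0426 -0.0019 0.0072 -0.002 0.4;-0.0536 0 -0.0638 -0.002 0.0105 -0.003 0.4;-0.0536 0 -0.0638 -0.002 0.0105 -0.003 0.4;-0.0536 0 -0.0638 -0.002 0.0105 -0.003 0.2;-0.0536 0 -0.0638 -0.002 0.0105 -0.003 0.1;-0.0536 0 -0.0638 -0.002 0.0105 -0.003 0.05;-0.0536 0 -0.0638 -0.002 0.0105 -0.003 0;-0.0536 0 -0.0638 -0.002 0.0105 -0.003 -0.1",
  "newtons": 20
}}

```text
time: 31.12
eef_pos: [0.4701, -0.0586, 0.0597]
tcp_rot: [0.541, 0.768, -0.196, 0.28]
contact_force: [-1.2, 0.7, 3.7]
opening: 0.535
finger_force: 19.9
```

>>> {"op": "send_rows", "data": {
  "moves": "0 0 0 0 0 0 -0.2;0 0 0 0 0 0 -0.2;0.0125 0 0.015 0.0008 -0.0025 0.0005 -0.2;0.022 0 0.026 0.002 -0.0045 0.001 -0.2;0.022 0 0.026 0.002 -0.0045 0.001 -0.2",
  "newtons": 40
}}

```text
time: 31.75
eef_pos: [0.4693, -0.059, 0.0597]
tcp_rot: [0.62, 0.706, -0.226, 0.257]
contact_force: [-3.1, 2.0, 7.8]
opening: 0.525
finger_force: 41.3
```

>>> {"op": "send_rows", "data": {
  "moves": "0 0 0 0 0 0 0.2;0 0 0 0 0 0 0.5;0 0 0 0 0 0 0.6;0 0 0 0 0 -0.25 0.6;0 0 0 0 0 -0.5 0.5;0 0 0 0 0 -0.75 0;0 0 0 0 0 -0.75 -0.5",
  "newtons": 20
}}

```text
time: 32.62
eef_pos: [0.4583, 0.0387, 0.1772]
tcp_rot: [0.62, 0.706, -0.222, 0.259]
contact_force: [-0.5, 1.2, 0.3]
opening: 0.331
finger_force: 0.0
```

```bash
python3 m3.py im6.pkl | head -8; python3 - <<'E'
from h import *
print(fmt(rows([.470,-.0901,.275],leanR(0,0)))); show('eef_pos','time')
E
```

```text
0 [ 0.375 -0.25 ] 0.99 [-0.125 -0.25 ] 0.96
1 [ 0.375 -0.125] 0.98 [-0.125  0.   ] 0.95
2 [ 0.25  -0.125] 0.98 [-0.75  -0.375] 0.79
3 [ 0.25  -0.125] 0.98 [ 0.    -0.125] 0.95
4 [0. 0.] 0.99 [0.    1.625] 0.99
5 [ 0.125 -0.125] 1.0 [-0.375  0.   ] 0.99
dz etc mm [[0.4, -0.8, 0.3], [0.3, -0.9, -0.3], [0.9, -0.5, 0.6], [0.1, -0.5, 0.2], [0.3, -0.1, -3.9], [0.5, -0.3, -0.2]]
z [0.2098 0.2092 0.2084 0.2077 0.0721 0.0661] [0.2101 0.2089 0.2091 0.2078 0.0682 0.0659]
0.0027 0.1109 0.0074 -0.8159 -0.0129 0.0208
{'eef_pos': [0.456, 0.0369, 0.1734], 'time': 32.725}
```

>>> {"op": "send_rows", "data": {
  "moves": "0 0 0 -0.2 0 -0.25 -1;0 0.02 0 -0.4 0 -0.45 -1;0 0.04 0 -0.45 0 -0.4 -1;0 0.07 0.002 -0.65 -0.01 -0.2 -1;0 0.09 0.004 -0.82 -0.013 -0.04 -1;0.0027 0.111 0.0074 -0.83 -0.013 0 -1;0.0027 0.111 0.0074 -0.816 -0.013 0.0208 -1;0.0027 0.111 0.0074 -0.816 -0.013 0.0208 -1;0.0027 0.111 0.0074 -0.816 -0.013 0.0208 -1"
}}

```text
time: 33.85
eef_pos: [0.4699, -0.0891, 0.2747]
tcp_rot: [0.677, 0.736, -0.0, -0.0]
contact_force: [-0.2, -0.5, 0.0]
opening: 0.003
finger_force: 0.0
```

```bash
python3 - <<'E'
from h import *
print(fmt(rows([.4709,-.0905,.2455],leanR(0,0)))); show('eef_pos','time')
E
```

```text
-0.0002 -0.0000 0.0001 -0.0072 0.0048 0.1462
{'eef_pos': [0.4699, -0.0891, 0.2747], 'time': 33.85}
```

>>> {"op": "send_rows", "data": {
  "moves": "0 0 0 -0.007 0.005 0.07 -1;0 0 0 -0.007 0.005 0.11 -1;0 0 0 -0.007 0.005 0.13 -1;0 0 0 -0.007 0.005 0.14 -1;0 0 0 -0.007 0.005 0.14 -1"
}}

```text
time: 34.48
eef_pos: [0.471, -0.0909, 0.2487]
tcp_rot: [0.678, 0.735, 0.0, -0.001]
contact_force: [-3.5, 2.1, 5.7]
opening: -0.003
finger_force: 2.9
```

>>> {"op": "send_rows", "data": {
  "moves": "0 0 0 0 0 -0.06 -1;0 0 0 -0.15 0 -0.09 -1;0 0 0 -0.4 0 -0.09 -1;0 0 0 -0.6 0 -0.09 -1;0 0 0 -0.6 0 -0.04 -1;0 0 0 -0.6 0 -0.01 -1;0 0 0 -0.6 0 0.0 -1;0 0 0 -0.6 0 0.0 -1"
}}

```text
time: 35.48
eef_pos: [0.481, -0.2107, 0.249]
tcp_rot: [0.677, 0.736, -0.001, 0.001]
contact_force: [-3.5, -1.2, 5.5]
opening: -0.0
finger_force: 2.7
```

>>> {"op": "send_rows", "data": {
  "moves": "0 0 0 0 0 -0.06 -1;0 0 0 0 0.25 -0.09 -1;0 0 0 0 0.5 -0.09 -1;0 0 0 0 0.75 -0.09 -1;0 0 0 0 0.75 -0.04 -1;0 0 0 0 0.75 -0.01 -1;0 0 0 0 0.75 0.0 -1;0 0 0 0 0.75 0.0 -1"
}}

```text
time: 36.48
eef_pos: [0.6302, -0.1982, 0.2491]
tcp_rot: [0.678, 0.735, 0.001, 0.001]
contact_force: [1.0, 2.8, 4.0]
opening: -0.001
finger_force: 2.0
```

>>> {"op": "send_rows", "data": {
  "moves": "0 0 0 0 0 -0.06 -1;0 0 0 0.15 0 -0.09 -1;0 0 0 0.4 0 -0.09 -1;0 0 0 0.6 0 -0.09 -1;0 0 0 0.6 0 -0.04 -1;0 0 0 0.6 0 -0.01 -1;0 0 0 0.6 0 0 -1;0 0 0 0.6 0 0 -1"
}}

```text
time: 37.48
eef_pos: [0.6207, -0.0799, 0.2486]
tcp_rot: [0.679, 0.735, 0.001, -0.001]
contact_force: [-3.1, 3.8, 4.7]
opening: -0.003
finger_force: 2.6
```

```bash
python3 m3.py im7.pkl 2>&1| head -6
```

```text
0 [ 3. -3.] 0.26 [ 0.375 -3.   ] 0.43
1 [0.625 0.   ] 0.74 [-3. -3.] 0.29
2 [-0.125  1.   ] -0.17 [-0.625 -0.375] 0.83
3 [ 0.25 -0.25] 0.97 [-0.25 -0.25] 0.9
4 [ 2.    -1.125] 0.19 [0.    2.375] 0.97
5 [-3.     1.875] 0.17 [-0.375  0.5  ] 0.98
```

```bash
python3 - <<'E'
from h import *
print(fmt(goto([.6172,-.0418,.062],40,5,.15))); show('eef_pos','time')
E
```

```text
-0.0050 -0.1114 -0.0137 0.6547 -0.0442 0.3792
{'eef_pos': [0.6207, -0.0799, 0.2486], 'time': 37.575}
```

>>> {"op": "send_rows", "data": {
  "moves": "0 0 0 0 0 -0.1 -1;0 -0.01 0 0.3 0 -0.2 0;0 -0.03 0 0.6 -0.02 -0.2 0.4;0 -0.06 -0.005 0.75 -0.04 -0.1 0.4;0 -0.09 -0.01 0.75 -0.044 0.15 0.4;-0.005 -0.1114 -0.0137 0.655 -0.044 0.36 0.4;-0.005 -0.1114 -0.0137 0.655 -0.044 0.37 0.4;-0.005 -0.1114 -0.0137 0.655 -0.044 0.37 0.4",
  "newtons": 20
}}

```text
time: 38.58
eef_pos: [0.6031, 0.0499, 0.176]
tcp_rot: [0.606, 0.718, -0.22, 0.263]
contact_force: [0.3, -0.5, 0.3]
opening: 0.701
finger_force: 0.0
```

```bash
python3 m3.py im8.pkl 2>&1| head -6; python3 - <<'E'
from h import *
print(fmt(goto([.6172,-.0418,.062],40,5,-.003))); show('eef_pos','time')
E
```

```text
0 [ 0.375 -0.25 ] 0.98 [-3.  3.] 0.2
1 [0.375 0.   ] 0.98 [3.    2.625] 0.32
2 [ 0.25  -0.125] 0.97 [-0.375 -0.375] 0.85
3 [ 0.25  -0.125] 0.97 [-3.    0.75] 0.3
4 [0. 0.] 0.99 [0.    1.625] 0.99
5 [ 0.125 -0.125] 1.0 [-0.375  0.   ] 0.99
0.0008 0.0002 -0.0007 0.0178 -0.0158 0.7809
{'eef_pos': [0.6039, 0.05, 0.1777], 'time': 38.675}
```

>>> {"op": "send_rows", "data": {
  "moves": "0 0 0 0.008 -0.008 0.25 0.4;0 0 0 0.017 -0.012 0.5 0.4;0 0 0 0.017 -0.012 0.65 0.4;0 0 0 0.017 -0.012 0.77 0.4;0 0 0 0.017 -0.012 0.77 0.2;0 0 0 0.017 -0.012 0.77 0.12;0 0 0 0.017 -0.012 0.77 0.07;0 0 0 0.017 -0.012 0.77 0.03;0 0 0 0.017 -0.012 0.77 -0.1",
  "newtons": 20
}}

```text
time: 39.8
eef_pos: [0.6179, -0.0444, 0.0559]
tcp_rot: [0.605, 0.719, -0.219, 0.265]
contact_force: [6.1, -0.3, 2.4]
opening: 0.53
finger_force: 20.6
```

```bash
python3 - <<'E'
from h import *
print(axis_here());show('wrist_torque','contact_force'); twist(axis_here(),[-6.5],.005)
E
```

```text
[ 0.61713768 -0.04030731]
{'wrist_torque': [0.1239, -0.6201, 0.4383], 'contact_force': [6.0909, -0.3186, 2.3664]}
-6.5 0.0117 -0.0001 0.0138 0.0004 -0.0024 0.0003
```

>>> {"op": "send_rows", "data": {
  "moves": "0 0 0 0 0.008 0 -0.2;0 0 0 0 0.008 0 -0.2;0.0126 0 0.0149 0.0004 0.0055 0.0003 -0.2;0.0126 0 0.0149 0.0004 0.0055 0.0003 -0.2",
  "newtons": 40
}}

```text
time: 40.3
eef_pos: [0.618, -0.0446, 0.0557]
tcp_rot: [0.648, 0.68, -0.237, 0.25]
contact_force: [0.9, 1.9, 8.7]
opening: 0.525
finger_force: 41.9
```

>>> {"op": "send_rows", "data": {
  "moves": "0 0 0 0 0 0 0.2;0 0 0 0 0 0 0.5;0 0 0 0 0 0 0.6;0 0 0 0 0 -0.25 0.6;0 0 0 0 0 -0.5 0.6;0 0.02 0 0 0 -0.75 0.5;0 0.05 0 -0.2 0 -0.95 0.5;0 0.08 0 -0.3 0 -1 0.5;0 0.111 0 -0.4 0 -1 0.5;0 0.111 0 -0.4 0 -1 0.5",
  "newtons": 20
}}

```text
time: 41.55
eef_pos: [0.614, 0.0197, 0.2598]
tcp_rot: [0.692, 0.722, 0.0, 0.002]
contact_force: [0.6, 0.0, -0.5]
opening: 0.75
finger_force: 0.0
```

```bash
cat > m5.py <<'E'
from fit import *; import pickle
c,s=pickle.load(open('im0.pkl','rb'))
T=(np.array([[358,100],[99,214],[447,309],[187,422]])+.5)/5-.5+[175,180]   # holes: a far-right, b far-left, c near-right, d near-left
H=(np.array([[178,293],[358,221]])+.5)/5-.5+[175,180]
P=onz(c,T,.004); o=P.mean(0); print('holes',P.round(4).tolist(),'centre',o.round(4))
for i,j in((0,1),(2,3),(0,2),(1,3),(0,3),(1,2)): print(i,j,(np.linalg.norm(P[i]-P[j])*1e3).round(1))
h=onz(c,H,.048); print('bar',h.round(4).tolist(),'mid',h.mean(0).round(4),'len',np.linalg.norm(h[1]-h[0]))
u=(P[0]-P[1]+P[2]-P[3]); print('long? dir',u/np.linalg.norm(u),'bar dir',(h[1]-h[0])/np.linalg.norm(h[1]-h[0]))
E
python3 m5.py; python3 m3.py im9.pkl 2>&1|head -6; python3 -c "
from h import *
show('eef_pos','qpos','time','tcp_rot')"
```

```text
holes [[0.6387, 0.2034, 0.004], [0.5752, 0.3391, 0.004], [0.5299, 0.1527, 0.004], [0.467, 0.2879, 0.004]] centre [0.5527 0.2458 0.004 ]
0 1 149.9
2 3 149.2
0 2 120.0
1 3 119.8
0 3 191.4
1 2 191.9
bar [[0.5325, 0.2837, 0.048], [0.5712, 0.1933, 0.048]] mid [0.5518 0.2385 0.048 ] len 0.09840146967436417
long? dir [ 0.42276408 -0.90623978  0.        ] bar dir [ 0.39357098 -0.91929423  0.        ]
0 [ 0.375 -0.25 ] 0.99 [-0.125 -0.25 ] 0.95
1 [0.5 0. ] 0.98 [-0.125  0.   ] 0.95
2 [ 0.375 -0.125] 0.98 [-0.375 -0.375] 0.85
3 [ 0.375 -0.125] 0.98 [ 0.    -0.125] 0.94
4 [0.75  0.625] 0.4 [0.   1.75] 0.99
5 [ 0.125 -0.125] 1.0 [-0.375 -0.125] 0.99
{'eef_pos': [0.6128, 0.0222, 0.257], 'qpos': [-0.1278, 0.144, 1.7222, -0.0037, 1.2768, -0.1734], 'time': 41.65, 'tcp_rot': [0.6904, 0.7234, -0.0018, 0.0005]}
```

```bash
python3 - <<'E'
from h import *
print(fmt(rows([.5527,.2458,.16],leanR(0,20.3))));print(fmt(rows([.5527,.2458,.042],leanR(0,20.3))))
E
```

```text
-0.0004 0.0004 -0.0620 1.1326 -0.2468 0.4820
-0.0004 0.0004 -0.0620 1.1345 -0.2456 1.0720
```

>>> {"op": "send_rows", "data": {
  "moves": "0 0 -0.02 0.25 0 0 0.3;0 0 -0.04 0.5 -0.1 0 0.3;0 0 -0.062 0.75 -0.2 0 0.3;0 0 -0.062 0.95 -0.246 0.1 0.3;0 0 -0.062 0.95 -0.246 0.3 0.3;0 0 -0.062 0.95 -0.246 0.3 0.3"
}}

```text
time: 42.4
eef_pos: [0.5509, 0.2112, 0.1919]
tcp_rot: [0.535, 0.845, -0.005, -0.003]
contact_force: [0.1, -0.4, 0.3]
opening: 0.649
finger_force: 0.0
```

```bash
python3 - <<'E'
from h import *
show('eef_pos','qpos');print(fmt(rows([.5527,.2458,.042],leanR(0,20.3))))
E
```

```text
{'eef_pos': [0.5509, 0.2112, 0.1919], 'qpos': [0.1956, 0.1568, 1.8309, -0.0037, 1.1658, -0.2441]}
-0.0020 0.0001 0.0008 0.1530 0.0911 0.7484
```

>>> {"op": "send_rows", "data": {
  "moves": "-0.001 0 0 0.153 0.091 0.1 0.3;-0.002 0 0.0008 0.153 0.091 0.35 0.3;-0.002 0 0.0008 0.153 0.091 0.55 0.3;-0.002 0 0.0008 0.153 0.091 0.7 0.3;-0.002 0 0.0008 0.153 0.091 0.748 0.3;-0.002 0 0.0008 0.153 0.091 0.748 0;-0.002 0 0.0008 0.153 0.091 0.748 -0.3"
}}

```text
time: 43.28
eef_pos: [0.5599, 0.2454, 0.0498]
tcp_rot: [0.539, 0.842, 0.005, 0.005]
contact_force: [0.7, -0.3, 0.6]
opening: 0.354
finger_force: 0.0
```

>>> {"op": "send_rows", "data": {
  "moves": "0 0 0 0 0 0 -0.6;0 0 0 0 0 0 -0.7;0 0 0 0 0 0 -0.8;0 0 0 0 0 0 -1"
}}

```text
time: 43.78
eef_pos: [0.5582, 0.2448, 0.0484]
tcp_rot: [0.539, 0.843, 0.004, 0.004]
contact_force: [-5.7, -3.3, 5.9]
opening: 0.129
finger_force: 20.2
```

>>> {"op": "send_rows", "data": {
  "moves": "0 0 0 0 0 0 -1;0 0 0 0 0 0 -1;0 0 0 0 0 0 -1",
  "newtons": 70
}}

```text
time: 44.15
eef_pos: [0.5585, 0.245, 0.0486]
tcp_rot: [0.539, 0.842, 0.004, 0.004]
contact_force: [-4.6, -2.0, 6.3]
opening: 0.111
finger_force: 68.3
```

```bash
python3 - <<'E'
from h import *
show('eef_pos','tcp_rot','contact_force','wrist_torque','opening','finger_force')
E
```

```text
{'eef_pos': [0.5585, 0.245, 0.0486], 'tcp_rot': [0.5387, 0.8425, 0.0039, 0.004], 'contact_force': [-4.6137, -2.0388, 6.3234], 'wrist_torque': [-0.3768, 0.7097, 0.0574], 'opening': 0.1112, 'finger_force': 68.3137}
```

>>> {"op": "send_rows", "data": {
  "moves": "0 0 0 0 0 -0.05 -1;0 0 0 0 0 -0.15 -1;0 0 0 0 0 -0.3 -1;0 0 0 0 0 -0.5 -1;0 0 0 0 0 -0.7 -1;0 0 0 0 0 -0.9 -1;0 0 0 0 0 -1 -1;0 0 0 0 0 -1 -1"
}}

```text
time: 45.15
eef_pos: [0.5571, 0.2447, 0.2498]
tcp_rot: [0.539, 0.842, 0.006, 0.006]
contact_force: [-0.2, -0.0, -4.1]
opening: 0.116
finger_force: 68.5
```

```bash
python3 - <<'E'
from h import *
show('eef_pos','tcp_rot','contact_force','wrist_torque','opening')
print(fmt(rows([.5508,-.1452,.325],leanR(0,90.1))))
E
```

```text
{'eef_pos': [0.5571, 0.2447, 0.2498], 'tcp_rot': [0.5388, 0.8424, 0.0057, 0.0055], 'contact_force': [-0.2187, -0.0299, -4.054], 'wrist_torque': [0.0192, 0.0091, -0.0253], 'opening': 0.1156}
0.0019 0.0019 -0.1944 -1.7578 -0.8404 -0.3837
```

>>> {"op": "send_rows", "data": {
  "moves": "0 0 0 0 0 -0.2 -1;0.001 0.001 0 -0.05 -0.02 -0.4 -1;0.0019 0.0019 -0.02 -0.2 -0.1 -0.45 -1;0.0019 0.0019 -0.04 -0.4 -0.2 -0.45 -1;0.0019 0.0019 -0.06 -0.65 -0.3 -0.45 -1;0.0019 0.0019 -0.08 -0.9 -0.42 -0.45 -1;0.0019 0.0019 -0.1 -1 -0.6 -0.45 -1;0.0019 0.0019 -0.12 -1 -0.6 -0.45 -1"
}}

```text
time: 46.15
eef_pos: [0.5284, 0.0101, 0.3336]
tcp_rot: [0.191, 0.982, 0.0, -0.005]
contact_force: [0.4, -0.2, -4.9]
opening: 0.113
finger_force: 68.9
```

```bash
python3 - <<'E'
from h import *
show('eef_pos','tcp_rot','qpos')
print(fmt(rows([.5508,-.1452,.335],leanR(0,90.1))))
E
```

```text
{'eef_pos': [0.5284, 0.0101, 0.3336], 'tcp_rot': [0.1908, 0.9816, 0.0002, -0.0054], 'qpos': [-0.1732, -0.0912, 1.8239, 0.0006, 1.4198, -1.3602]}
0.0001 -0.0017 -0.0744 -0.3945 -0.6783 -0.0102
```

>>> {"op": "send_rows", "data": {
  "moves": "0 0 -0.02 -0.13 -0.2 0 -1;0 -0.001 -0.04 -0.26 -0.4 0 -1;0 -0.0017 -0.06 -0.39 -0.6 0 -1;0 -0.0017 -0.0744 -0.3945 -0.678 0 -1;0 -0.0017 -0.0744 -0.3945 -0.678 0.05 -1;0 -0.0017 -0.0744 -0.3945 -0.678 0.05 -1;0 -0.0017 -0.0744 -0.3945 -0.678 0.05 -1"
}}

```text
time: 47.02
eef_pos: [0.5524, -0.1417, 0.3255]
tcp_rot: [-0.042, 0.999, 0.001, 0.002]
contact_force: [-0.4, 0.7, -4.3]
opening: 0.111
finger_force: 69.1
```

```bash
python3 - <<'E'
from h import *; import pickle
a=cam('top');b=cam('side'); pickle.dump((a,b),open('im10.pkl','wb'))
def cr(c,x,y,w,h,k): return cv2.resize(c['image'][y:y+h,x:x+w,::-1],None,fx=k,fy=k,interpolation=cv2.INTER_CUBIC)
cv2.imwrite('pics/p1.png',np.hstack([cr(a,330,170,100,140,4),cr(b,250,130,100,140,4)]))
show('eef_pos','tcp_rot')
o=np.array([.5508,-.1452,0]);sx=np.array([.084,-.9965,0]);sy=np.array([.9965,.084,0])
s=ctrl.get_state(); p=np.array(s['eef_pos'])
M=np.array([p*[1,1,0]+[0,0,p[2]-.046]+x*sx+y*sy for x in(-.06,.06) for y in(.075,-.075)])
print('holes expected top px crop',((proj(a,M)-[330,170])*4).round(0).tolist(),'side',((proj(b,M)-[250,130])*4).round(0).tolist())
print(fmt(rows([.5508,-.1452,.325],leanR(0,90.1))))
E
```

```text
{'eef_pos': [0.5527, -0.142, 0.3265], 'tcp_rot': [-0.0422, 0.9991, 0.0002, 0.0028]}
holes expected top px crop [[128.0, 86.0], [147.0, 388.0], [368.0, 72.0], [389.0, 374.0]] side [[93.0, 98.0], [395.0, 85.0], [85.0, 42.0], [355.0, 31.0]]
0.0000 0.0009 0.0001 0.0109 -0.0151 0.0074
```

View pics/p1.png

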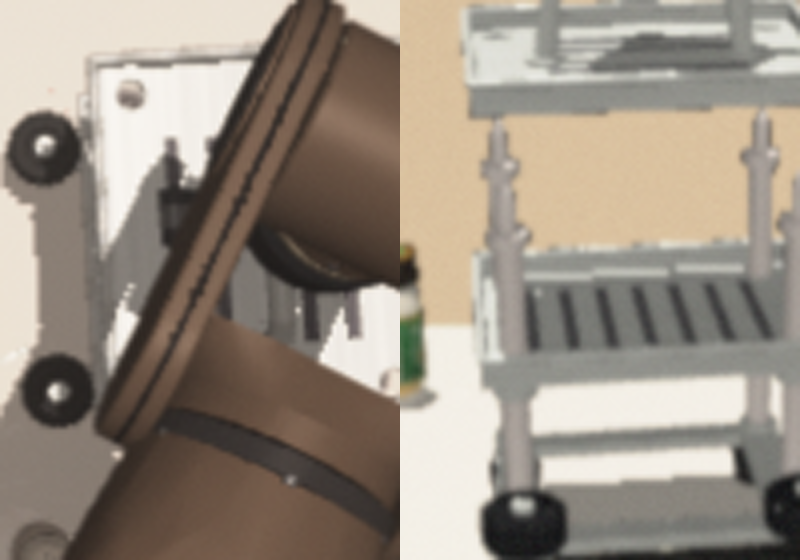

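The top crop shows the shelf over the stand, with its far-left hole at (131,94) against (128,86) expected, and its near-right hole at (390,378). The shelf centre therefore sits about 3 mm back along the bar from the TCP. I'll refine on the far-left hole.

```bash
cat > m6.py <<'E'
from fit import *; import pickle,sys
a,b=pickle.load(open(sys.argv[1],'rb')); 
zt=float(sys.argv[2])  # hole plane z
for nm,g,box in(('FL',(362.7,193.5),6),('NR',(427.5,264.5),5)):
    x,y=int(g[0]),int(g[1]); q=a['image'][y-box:y+box+1,x-box:x+box+1].max(2)
    print(nm); print(q) if nm=='NR' else 0
    k=8; u=cv2.resize(q,None,fx=k,fy=k,interpolation=cv2.INTER_CUBIC)
    for th in(170,190,205):
        cs,_=cv2.findContours((u<th).astype(np.uint8),cv2.RETR_EXTERNAL,cv2.CHAIN_APPROX_NONE)
        for c in cs:
            if 12<cv2.contourArea(c)/64<60:
                m=cv2.moments(c); p=[(m['m10']/m['m00']+.5)/k-.5+x-box,(m['m01']/m['m00']+.5)/k-.5+y-box]
                print(th,np.round(p,2),round(cv2.contourArea(c)/64,1),onz(a,p,zt).round(4))
s=ctrl.get_state();print(s['eef_pos'],'targets FL .6205 -.0791, NR',.5508+.00504-.0747,-.1452-.0598-.0063)
E
python3 m6.py im10.pkl .283
```

```text
FL
170 [362.17 194.44] 16.8 [[ 0.6159 -0.0762  0.283 ]]
190 [362.44 194.02] 25.9 [[ 0.6168 -0.0767  0.283 ]]
205 [362.52 193.67] 34.2 [[ 0.6175 -0.0768  0.283 ]]
NR
[[239 240 242 244 243 240 239 238 238 238 237]
 [239 240 241 244 243 239 238 237 237 237 237]
 [239 240 241 243 241 236 230 231 234 237 236]
 [240 240 240 237 223 219 224 211 197 222 234]
 [240 240 235 210 185 214 232 231 207 183 215]
 [240 239 229 176 167 213 234 234 216 166 168]
 [238 239 225 154 170 222 235 235 226 175 118]
 [223 234 224 165 181 226 235 235 225 169  94]
 [143 180 205 195 211 233 235 233 205 119  62]
 [111 119 138 168 207 230 231 216 162  96  52]
 [109 110 110 118 132 149 158 178 191 145  63]]
190 [424.41 268.43] 12.7 [[ 0.4731 -0.202   0.283 ]]
190 [431.33 266.62] 12.7 [[ 0.4771 -0.2157  0.283 ]]
205 [427.49 266.69] 40.0 [[ 0.4767 -0.2081  0.283 ]]
[ 0.55271188 -0.14201326  0.32649363] targets FL .6205 -.0791, NR 0.48114 -0.2113
```

```bash
python3 - <<'E'
from h import *
for z in(.290,.276,.262): print(fmt(rows([.5545,-.1443,z],leanR(0,90.1))))
E
```

```text
0.0000 0.0009 0.0001 -0.0069 -0.0122 0.1825
0.0000 0.0009 0.0001 -0.0065 -0.0122 0.2525
0.0000 0.0009 0.0001 -0.0061 -0.0122 0.3225
```

>>> {"op": "send_rows", "data": {
  "moves": "0 0.0009 0 -0.007 -0.012 0.05 -1;0 0.0009 0 -0.007 -0.012 0.12 -1;0 0.0009 0 -0.007 -0.012 0.18 -1;0 0.0009 0 -0.007 -0.012 0.18 -1;0 0.0009 0 -0.007 -0.012 0.18 -1"
}}

```text
time: 47.75
eef_pos: [0.5544, -0.1452, 0.2905]
tcp_rot: [-0.042, 0.999, 0.0, -0.0]
contact_force: [-0.2, 0.3, -4.0]
opening: 0.113
finger_force: 69.1
```

```bash
python3 - <<'E'
from h import *; import pickle
a=cam('top');b=cam('side'); pickle.dump((a,b),open('im11.pkl','wb'))
def cr(c,x,y,w,h,k): return cv2.resize(c['image'][y:y+h,x:x+w,::-1],None,fx=k,fy=k,interpolation=cv2.INTER_CUBIC)
cv2.imwrite('pics/p2.png',np.hstack([cv2.copyMakeBorder(np.vstack([cr(a,350,180,28,28,10),cr(a,414,252,28,28,10)]),0,0,0,20,cv2.BORDER_CONSTANT),cr(b,262,140,100,112,5)]))
print(fmt(rows([.5545,-.1443,.276],leanR(0,90.1)))); show('eef_pos','tcp_rot','contact_force')
E
```

```text
-0.0001 0.0001 -0.0000 0.0003 0.0052 0.0757
{'eef_pos': [0.5546, -0.1453, 0.2911], 'tcp_rot': [-0.0417, 0.9991, -0.0002, 0.0004], 'contact_force': [0.8822, -0.7197, -3.4562]}
```

View pics/p2.png

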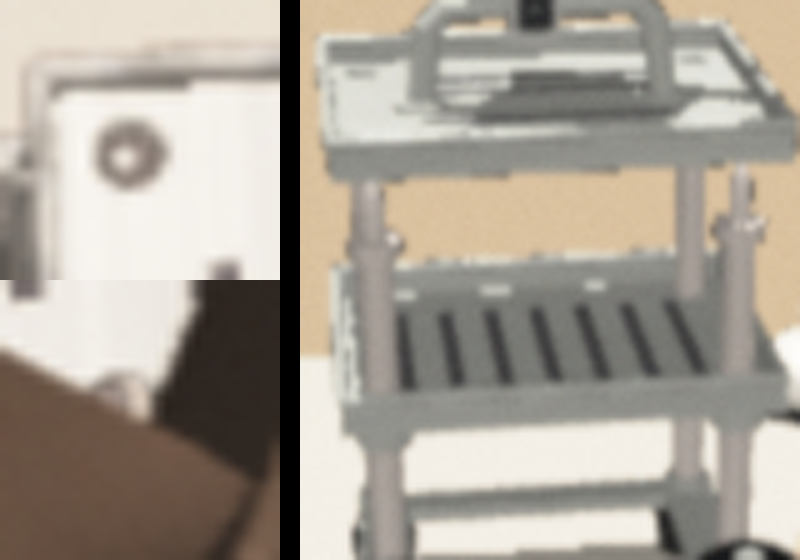

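The far-left hole at (130,155) has the post tip inside it, about 0.5 px to the left. I'm nudging 1 mm and lowering.

>>> {"op": "send_rows", "data": {
  "moves": "0 0 0 0 0.004 0.02 -1;0 0 0 0 0.004 0.045 -1;0 0 0 0 0.004 0.075 -1;0 0 0 0 0.004 0.075 -1"
}}

```text
time: 48.35
eef_pos: [0.5537, -0.1441, 0.2742]
tcp_rot: [-0.042, 0.999, 0.001, -0.001]
contact_force: [-0.0, 0.8, -3.9]
opening: 0.105
finger_force: 69.1
```

>>> {"op": "send_rows", "data": {
  "moves": "0 0 0 0 0 0.025 -1;0 0 0 0 0 0.05 -1;0 0 0 0 0 0.06 -1;0 0 0 0 0 0.06 -1"
}}

```text
time: 48.85
eef_pos: [0.5541, -0.1443, 0.263]
tcp_rot: [-0.042, 0.999, 0.0, -0.0]
contact_force: [0.0, -0.8, -3.6]
opening: 0.109
finger_force: 69.2
```

>>> {"op": "send_rows", "data": {
  "moves": "0 0 0 0 0 0.008 -1;0 0 0 0 0 0.012 -1;0 0 0 0 0 0.012 -1"
}}

```text
time: 49.22
eef_pos: [0.5543, -0.1444, 0.261]
tcp_rot: [-0.042, 0.999, 0.0, -0.0]
contact_force: [1.0, -0.7, -3.8]
opening: 0.111
finger_force: 69.2
```

```bash
python3 - <<'E'
from h import *
for i in range(2): cam('side'); show('eef_pos','contact_force','wrist_torque')
E
```

```text
{'eef_pos': [0.5543, -0.1444, 0.261], 'contact_force': [0.5181, 0.6453, -4.1187], 'wrist_torque': [0.0076, 0.0406, -0.0429]}
{'eef_pos': [0.5542, -0.1444, 0.261], 'contact_force': [-0.8998, -0.3026, -3.9066], 'wrist_torque': [0.0227, -0.0498, 0.0161]}
```

>>> {"op": "send_rows", "data": {
  "moves": "0 0 0 0 0 0.005 -1;0 0 0 0 0 0.01 -1;0 0 0 0 0 0.01 -1"
}}

```text
time: 49.7
eef_pos: [0.5544, -0.1446, 0.2605]
tcp_rot: [-0.042, 0.999, -0.0, 0.0]
contact_force: [-3.3, -0.6, 3.8]
opening: 0.108
finger_force: 69.9
```

>>> {"op": "send_rows", "data": {
  "moves": "0 0 0 0 0 -0.007 -1;0 0 0 0 0 -0.007 -0.7;0 0 0 0 0 -0.007 -0.4;0 0 0 0 0 -0.007 -0.2;0 0 0 0 0 -0.007 -0.2;0 0 0 0 0 -0.1 -0.2;0 0 0 0 0 -0.3 -0.2;0 0 0 0 0 -0.5 -0.2;0 0 0 0.3 0 -0.6 -0.2;0 0 0 0.6 0 -0.6 -0.2"
}}

```text
time: 50.95
eef_pos: [0.4344, -0.1548, 0.3831]
tcp_rot: [-0.042, 0.999, -0.002, 0.002]
contact_force: [-0.7, -0.5, 0.5]
opening: 0.397
finger_force: 0.0
```

```bash
python3 - <<'E'
from h import *; show('eef_pos','time','opening','contact_force')
print(fmt(rows([.30,-.45,.38])))
E
```

```text
{'eef_pos': [0.4344, -0.1548, 0.3831], 'time': 50.95, 'opening': 0.3966, 'contact_force': [-0.7081, -0.5486, 0.4666]}
0.0000 0.0000 0.0000 0.7946 -1.4136 0.0177
```

>>> {"op": "send_rows", "data": {
  "moves": "0 0 0 0.1 -0.3 0 -0.2;0 0 0 0.1 -0.6 0 -0.2;0 0 0 0.2 -0.9 0 -0.2;0 0 0 0.2 -1 0 -0.2;0 0 0 0.2 -1 0 -0.2"
}}

```text
time: 51.58
eef_pos: [0.4115, -0.3577, 0.3796]
tcp_rot: [-0.041, 0.999, 0.0, -0.0]
contact_force: [-0.5, 0.9, 0.1]
opening: 0.4
finger_force: 0.0
```

```bash
python3 - <<'E'
from h import *; import pickle
a=cam('top');b=cam('side'); pickle.dump((a,b),open('im12.pkl','wb'))
def cr(c,x,y,w,h,k): return cv2.resize(c['image'][y:y+h,x:x+w,::-1],None,fx=k,fy=k,interpolation=cv2.INTER_CUBIC)
cv2.imwrite('pics/f.png',np.hstack([cr(a,325,180,110,150,3.6),cr(b,255,150,110,150,3.6)]))
from fit import blobs
print(blobs(b,(266,244,296,272),60,100,400).round(2),blobs(b,(338,244,368,266),60,100,400).round(2))
E
```

```text
[[281.76 262.68 262.11  24.75  18.75]] [[351.02 257.84 244.66  20.5   16.5 ]]
```

View pics/f.png

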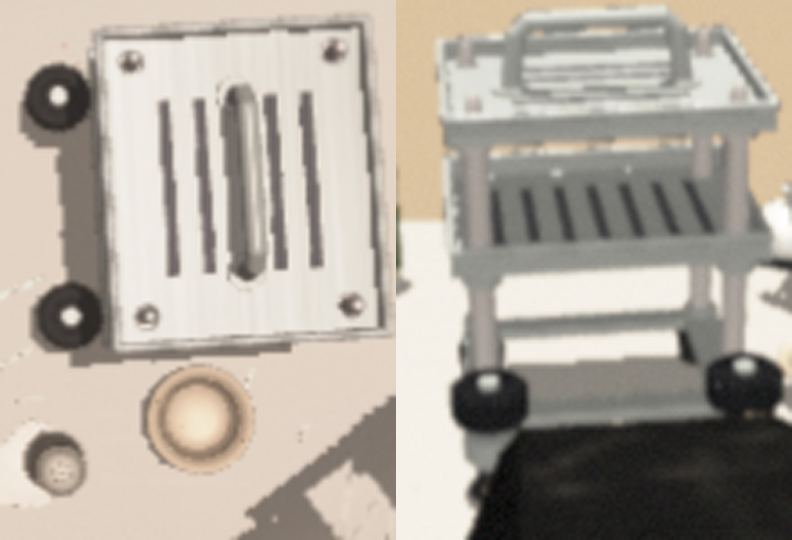

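Top crop: all four post tips poke through the corner holes at (131,62), (334,50), (147,317) and (351,304). The side view shows the shelf lying flat, and the bowl and shaker are standing where they were. Handing in.

```bash
python3 -c "
from plant import ctrl
print(ctrl.sign_off())"
```

```text
the job is handed in; nothing more can be done
None
```

I screwed both levelling feet down until the stand was level and then seated the shelf on all four collars; the job is handed in at about 52 s. The last touch check read the post tops level to about 0.5 mm. I did not repeat it after a final 7° trim of the far wheel, so a foot gap of about 0.2 mm is possible.

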